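# Line up the straightedge on the drawing board

## Robot

A 6-joint arm with a two-finger parallel gripper is mounted at the origin on the work surface. World frame = base frame: x ahead of the robot, y to its left, z up, the work surface at z = 0. Lengths are in m, angles in rad, forces in N, time in s.
With the tool pointing down it reaches from about 0.425 to 0.95 m from the base axis. Payload 3.5 kg.
Tool frame: the origin (TCP) lies midway between the tips of the shut fingers; the grasp point (between the pads) lies 19 mm behind it (ctrl.pinch_z is the distance from the TCP to the grasp point, in m); z points along the fingers, y is the line along which they close (so a half turn about z gives the same grasp; the last joint's range is limited). The gripper opens to 85 mm and grips with 20 to 120 N. Pads are 22 mm wide; open, the fingers measure 114 mm over their backs; the gripper's body (76 mm by 85 mm) begins 54 mm behind the grasp point. The pads swing forward as they close: fully open they stand 13 mm farther back than shut.
Start: joints at [1.193, 0.286, 1.577, -0, 1.279, -0.15], TCP at [0.152, 0.658, 0.231] pointing down, gripper open.
Joint ranges: [-2.77, 2.77], [-0.9, 2.22], [0.21, 2.48], [-1.53, 4.67], [0.24, 2.81], [-2.84, 2.84]. Speed limits (rad/s): [2.79, 2.79, 3.14, 3.14, 3.14, 3.14].

## Interface

Orientations are given as a unit quaternion [x, y, z, w].
In Python, from plant import get_state, viewer, sign_off, ctrl gives the robot as it stands. The module is installed in compiled form; this text tells all that it offers.
- The arm moves only by the shell command python3 -m handwheel 'ROWS' [FORCE]. ROWS is JSON, a list that holds one entry, the list of rows, each a list of 5 numbers: the finger opening in m, from 0 to 0.0854, then the shift along the tool's x, y, z in m, then the turn about the tool's z in degrees. In form: [[[claw, x, y, z, spin], ...]]. A call has 1 to 12 rows; each row shifts and turns the commanded pose from where the row before left it, along the tool's axes as they then stand; what a row does not reach is not made up. A row lasts 1/12 s, in which the tool goes at most 41.7 mm and 7.16 degrees, less where a joint would pass 70% of its speed; a pose out of reach is approached as far as the arm can. A call is refused whole if a number of a shift passes 0.0417 or a number of a turn 7.16, either way. A call with a gripper value outside its range is refused whole. The fingers move at their own pace and stop on an object; FORCE is the grip in N (left out, the last holds). Time passes only in rows, so rows that do not move let the fingers close. It gives the time, the measured TCP pose, the force, the opening and the grip force at its end, in the units of the state.
- get_state(): the state, without advancing time (a new reading comes with each control period).
- viewer.read_camera(name): name is "scene" or "top" or "wrist"; returns the picture (400x640x3 uint8, blue, green, red); there is no depth.
- viewer.camera_params(name): a dict with "fov_y" (degrees; the focal length in pixels is half the picture's height over the tangent of half this angle, whatever the lens; pixels are square), "cx", "cy" (the principal point, pixels), "xyz" and "attitude" of the camera in the world; the wrist camera has in their place "hand_eye" (4x4, takes a point from camera to tool coordinates, whose origin is the TCP and whose axes are the flange's). Camera axes: x right, y up, looking along -z (the intrinsics and any distortion apply to the point x, -y, -z); pixel columns grow to the right and rows downward; lengths in m; the calibration is good to about 2 mm. A picture is of the moment at which its call begins: read the wrist's pose just before it. camera_params takes no time and is no camera call.
- sign_off(): hands the job in; it is judged then, once.
Trained networks look in the newest picture that a camera, given by its name, has taken for a name from the list of things; names that differ only in an ending like _2 or _b are one class to them, and where a whole thing is asked for, a point or a joint stands for the part that bears it (a point fixed in the world has none). Each returns a list of dicts, best first, with "confidence" (0 to 1); they miss things now and then, are a little off and sometimes report something else, mostly with a low value. They report only what shows in the picture. A call takes as long as a camera call. They do not tell look-alikes from the thing itself.
- viewer.look_for(camera, name): "extent" ([left, top, width, height] as shares, 0 to 1, of the picture: columns of its width, rows of its height, round what is visible of it).
- viewer.outline_of(camera, name): "mask" (400x640 bool, what is visible of it) and "extent" ([left, top, width, height] as shares, 0 to 1, of the picture: columns of its width, rows of its height, round what is visible of it).
- viewer.pinpoint(camera, name): "xy" ([column, row] as shares, 0 to 1, of the picture: columns of its width, rows of its height: a listed point, or the origin of a listed thing).
The state is a dict: "time": time; "qpos": joint angles; "dq": joint speeds; "joint_efforts": joint torques, N m; "eef_pos": TCP position; "tcp_rot": TCP orientation; "contact_force": force on the tool from outside, world axes, zero at the start; "wrist_torque": the same for the moment, N m; "opening": opening from 0.0 (shut) to 1.0 (fully open); "finger_force": force on a finger pad.
Only numpy, scipy, OpenCV 4.12 (cv2) and the standard library are available. Lean on these libraries where they do the work, as an engineer would, in place of code of your own. Each camera call takes 0.05 s, during which the arm holds its last target. There are 200 camera calls.

## Task

On the sloping drawing board, take the roll of masking tape off the sheet and lay it flat and gently, without dropping it, in the green tray on the table. Then slide the straightedge up the sheet, never lifting it off the paper, until its bevelled edge touches both red dots at once, and let go of it there, lying flat. Leave the other things on the sheet and round the board where they are.

Things in the scene. Friction and masses are not known exactly. Their poses are not given: they have to be found in the camera images.
- board: Fixed grey drawing board, 360 (x) by 440 mm (y), sloping 26 degrees, high side towards the robot; white sheet and grippy cover: things do not slide down. Origin: centre of the drawing surface; x down the slope, y level, z out of the surface. Ledge along the low edge, x = 180 to 192 mm, 13 mm proud. Pencil lines and two blue dots low on the sheet are only drawn. Place and yaw vary.
- dot_a: Flat red sticker dot, 10 mm across, on the sheet, on the side of the board's -y. Origin at its centre, axes as the board's.
- dot_b: The other red dot, 10 mm across, on the side of the board's +y, 180 to 260 mm from the first. Origin at its centre, axes as the board's.
- straightedge: Loose aluminium straightedge flat on the low half of the board: 310 mm long (its y), 46 wide (x), 5 thick, about 0.16 kg. Origin: centre of the underside, z up. The bevelled edge is the long side at x = -23 mm, facing up the slope; the side at x = +23 is square. Raised black grip lengthwise: 16 mm wide (x -4 to +12), 120 long (y -60 to +60), top 34 mm above the underside.
- tape: Loose roll of masking tape, beige, 0.1 kg: a ring lying flat on the sheet in the way of the straightedge, 100 mm outside, 76 mm inside (wall 12 mm thick), 24 mm high. Origin: on its axis, at the underside; z along the axis.
- tray: Fixed open green plastic tray on the table at one side of the board (left or right varies): 205 mm (its x) by 150 mm (its y) outside, 32 mm high, walls 4 mm, floor 4 mm thick. Origin: centre of its underside, z up.
- caddy: Fixed black desk caddy with pens on the other side of the board, 190 mm (x) by 140 mm (y); 50 mm high, the +x third 100 mm high, pens up to 170 mm. Origin: centre of its underside. Not to be moved.
- eraser: Loose white eraser 50 (x) by 20 (y) by 13 mm lying near the +y end of the sheet. Origin: centre of its underside. To be left alone.
- sharpener: Loose brass pencil sharpener 25 by 15 by 13 mm lying near the -y end of the sheet. Origin: centre of its underside. To be left alone.
- tin: Loose flat green pencil tin, 36 (x) by 90 (y) by 16 mm, lying along the high edge of the sheet. Origin: centre of its underside. To be left alone.
- purple_tumbler: Loose dark purple tumbler, 92 mm across (handle reaching 89 mm from the axis), 215 mm high, lid and straw to 265 mm, standing beyond the tray or caddy. Origin: centre of its underside. To be left alone.
- pink_mug: Loose pink travel mug, 68 mm across (handle reaching 77 mm from the axis), 175 mm high, standing beyond the tray or caddy. Origin: centre of its underside. To be left alone.
- glue: Loose white glue bottle with orange cap, 48 mm across, 135 mm high, standing on the robot's side of the tray or caddy. Origin: centre of its underside. To be left alone.
- paint_jar: Loose blue paint jar with white cap, 56 mm across, 80 mm high, standing on the robot's side of the tray or caddy. Origin: centre of its underside. To be left alone.
Not all that is in view belongs to the job. Of the things that look like the tape, the largest one is meant.

How it is judged:
On the way, in this order (a step that is already met when the one before it is completed fails the run):
1. the roll of tape lies flat in the green tray, let go (x of tape in the frame of tray between -0.058 and 0.058 m and y of tape in the frame of tray between -0.03 and 0.03 m and z of tape in the frame of tray below 0.012 m and angle between tape's own z axis and vertical below 0.12 rad and linear speed of tape below 0.02 m/s and contact force between tape and the fingers below 0.05 N), for 0.2 s.
2. the straightedge lies flat on the board, let go, with its bevelled edge on both red dots (x of dot_a in the frame of straightedge between -0.028 and -0.018 m and y of dot_a in the frame of straightedge between -0.153 and 0.153 m and x of dot_b in the frame of straightedge between -0.028 and -0.018 m and y of dot_b in the frame of straightedge between -0.153 and 0.153 m and angle between the z axis of straightedge and the z axis of board, either way round below 0.04 rad and z of straightedge in the frame of board between -0.005 and 0.005 m and linear speed of straightedge below 0.01 m/s and contact force between straightedge and the fingers below 0.05 N), for 0.2 s.
At the end, for the whole second after the job is handed in: The roll of tape lies flat in the tray, inside its walls, at rest and let go. The straightedge lies flat on the drawing board, at rest and let go, with its bevelled edge passing over both red dots: within 5 mm (the radius of a dot) of each dot's centre, and both dots within the length of the edge (all of step 1 and all of step 2); the robot touches nothing.
It fails at once if the tape is dropped into the tray (falls there faster than 0.8 m/s) (linear speed of tape above 0.8 m/s and horizontal distance between tape and tray below 0.11 m and height (world z) of tape below 0.12 m).
It fails at once if the straightedge is lifted off the paper (its middle more than 20 mm above it) (z of straightedge in the frame of board above 0.02 m).
It fails at once if the eraser, the sharpener or the tin on the sheet is moved more than 15 mm (distance of any of eraser, sharpener, tin from where it was at the start of the episode above 0.015 m).
It fails at once if a vessel standing round the board (tumbler, mug, glue bottle, paint jar) is moved more than 15 mm or tipped over (distance of any of purple_tumbler, pink_mug, glue, paint_jar from where it was at the start of the episode above 0.015 m or angle between any of purple_tumbler, pink_mug, glue, paint_jar's own z axis and vertical above 0.5 rad).
It also fails if it takes over 54 s, if anything falls off the work surface, if the arm or the gripper's body presses on something with over 40 N, if the wrist force passes 120 N, or if a joint passes its speed limit or range.

## Working session

There is one attempt and no reset: what is moved stays moved. The work goes in short steps, Python scripts to look and compute and a shell command to move; the robot and the scene stay as the last step left them, time stands still between calls to the robot, and variables do not carry over. Pictures are saved under pics/ and viewed, at most 12 in all, crops included, and the job is handed in when it is done.

```bash
mkdir -p pics; python3 - <<'E'
from plant import get_state, viewer, ctrl
import cv2, numpy as np
s=get_state(); print({k:np.round(v,3).tolist() for k,v in s.items()}, ctrl.pinch_z)
for c in ("scene","top","wrist"):
    im=viewer.read_camera(c); cv2.imwrite(f"pics/{c}0.png",im)
    print(c,viewer.camera_params(c))
for c in ("scene","top"):
  for n in ["board","dot_a","straightedge","tape","tray","tin","eraser","sharpener"]:
    for d in viewer.pinpoint(c,n)[:4]: print(c,n,np.round(np.array(d["xy"])*[640,400],1),round(d["confidence"],2))
E
```

```text
{'time': 0.0, 'qpos': [1.193, 0.287, 1.578, 0.0, 1.279, -0.15], 'dq': [-0.0, -0.0, 0.001, 0.0, 0.001, -0.001], 'joint_efforts': [-0.0, -40.598, -29.262, -0.0, 0.006, 0.0], 'eef_pos': [0.152, 0.657, 0.23], 'tcp_rot': [0.114, 0.994, -0.001, -0.0], 'contact_force': [0.13, 0.036, -0.103], 'wrist_torque': [0.012, 0.027, 0.01], 'finger_force': 0.0, 'opening': 0.999} 0.0187
scene {'fov_y': 43.510264693738655, 'cx': 318.2322357172418, 'cy': 193.8938902361207, 'xyz': array([1.33880457, 0.22133092, 1.25018912]), 'attitude': array([0.20388423, 0.25754767, 0.74491736, 0.580688  ])}
top {'fov_y': 44.59281645927732, 'cx': 322.9003667576945, 'cy': 197.77589684379004, 'xyz': array([0.40594092, 0.01156091, 1.39480403]), 'attitude': array([ 0.01521095, -0.01785746, -0.70268678,  0.71111253])}
wrist {'fov_y': 67.087566437879, 'cx': 321.72215263544507, 'cy': 194.40813138472615, 'hand_eye': array([[-9.10904533e-04,  9.61288695e-01,  2.75541675e-01,
         7.01239035e-02],
       [ 9.99999412e-01,  1.03781737e-03, -3.14791251e-04,
         9.26926013e-04],
       [-5.88567208e-04,  2.75541226e-01, -9.61289075e-01,
        -1.43878303e-01],
       [ 0.00000000e+00,  0.00000000e+00,  0.00000000e+00,
         1.00000000e+00]])}
scene board [300.4 222.9] 0.96
scene straightedge [274.8 253.3] 0.96
scene tape [318.7 210.4] 0.86
scene tape [258.  152.1] 0.47
scene tape [384.5 186. ] 0.46
scene tray [192.8 186.2] 0.9
scene tin [331.4 176.4] 0.7
scene tin [444.3 240. ] 0.57
scene eraser [377.9 221.5] 0.65
scene sharpener [250.4 181.7] 0.5
scene sharpener [274.  253.6] 0.29
top board [331.6 159.7] 0.91
top board [455.4 273.2] 0.47
top straightedge [348.5 130.8] 0.75
top tape [258.5 260.4] 0.83
top tape [316.2 170.8] 0.72
top tape [416.3 281.6] 0.66
top tray [461.6 210.3] 0.79
top tray [185.9 121.8] 0.47
top tin [306.3 207.7] 0.88
top eraser [253.2 166.5] 0.5
top eraser [352.  131.2] 0.23
top sharpener [400.  190.4] 0.44
```

View pics/scene0.png

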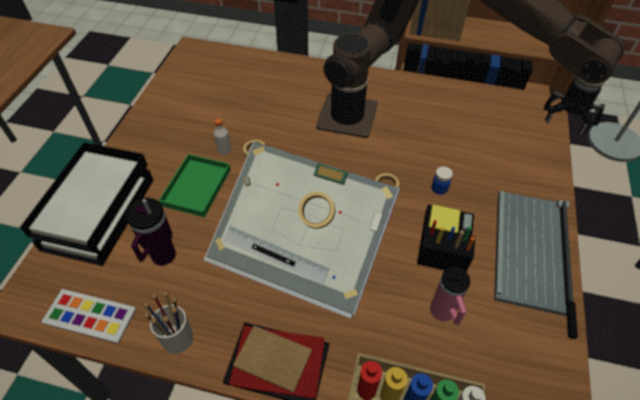

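View pics/top0.png

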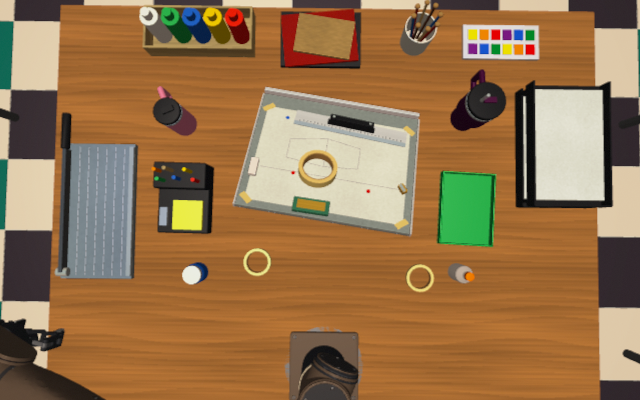

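The scene picture shows the board with the tape ring at (318,210) and the straightedge at (275,253); the green tray is at (193,186). In the top picture the ring is at (317,169), the red dots are at (293,172) and (368,191), and the tray is at (466,208).

Tape candidates in the top picture are the ring on the sheet at (317,169), about 40 px across, and two thinner rings on the table at (257,262) and (420,278), about 27 px across. The largest is the one on the sheet, so I choose it.

```bash
cat > h.py <<'E'
import numpy as np, cv2, json
from scipy.spatial.transform import Rotation as R
from scipy.optimize import least_squares
from plant import get_state, viewer
def cam(name, s=None):
    p=viewer.camera_params(name)
    f=200/np.tan(np.radians(p["fov_y"]/2)); K=np.array([[f,0,p["cx"]],[0,f,p["cy"]],[0,0,1]])
    if name=="wrist":
        s=s or get_state(); H=p["hand_eye"]; Rt=R.from_quat(s["tcp_rot"]).as_matrix()
        return K, Rt@H[:3,:3], Rt@H[:3,3]+s["eef_pos"]
    return K, R.from_quat(p["attitude"]).as_matrix(), np.array(p["xyz"])
def proj(c,P):
    K,Rc,t=c; q=(np.atleast_2d(P)-t)@Rc*[1,-1,-1]; q=q@K.T; return q[:,:2]/q[:,2:]
def ray(c,uv):
    K,Rc,t=c; uv=np.atleast_2d(uv); d=np.c_[uv,np.ones(len(uv))]@np.linalg.inv(K).T*[1,-1,-1]; return t,d@Rc.T
T26=np.radians(26)
def bmat(b): # b=[x,y,z,yaw] -> R,t
    return (R.from_euler('z',b[3])*R.from_euler('y',T26)).as_matrix(), np.array(b[:3])
def toplane(c,uv,Rb,t,h=0):  # board-frame points at height h
    o,d=ray(c,uv); o=(o-t)@Rb; d=d@Rb; k=(h-o[2])/d[:,2]; return o+k[:,None]*d
E
python3 - <<'E'
from h import *
C={}; IM={}; Q={}
for n in ("scene","top"):
    C[n]=cam(n); IM[n]=viewer.read_camera(n)
    for th in ("board","tape","straightedge","tray"):
        o=viewer.outline_of(n,th)
        for d in o[:3]:
            m=d["mask"].astype(np.uint8); ct=max(cv2.findContours(m,0,2)[0],key=cv2.contourArea)
            r=cv2.minAreaRect(ct); h=cv2.convexHull(ct); ap=cv2.approxPolyDP(h,0.03*cv2.arcLength(h,True),True)[:,0]
            print(n,th,round(d["confidence"],2),m.sum(),np.round(r[0],1),np.round(r[1],1),"quad",ap.tolist())
    hsv=cv2.cvtColor(IM[n],cv2.COLOR_BGR2HSV); m=(((hsv[...,0]<8)|(hsv[...,0]>172))&(hsv[...,1]>110)&(hsv[...,2]>90)).astype(np.uint8)
    k,l,st,ce=cv2.connectedComponentsWithStats(m)
    for i in range(1,k):
        if 3<=st[i,4]<60: print(n,"red",np.round(ce[i],1),st[i,4])
E
```

```text
scene board 0.71 18274 [302.7 224.7] [161.2 139.9] quad [[254, 141], [399, 188], [352, 317], [204, 260]]
scene board 0.2 1682 [450.3 294.2] [36.3 57.5] quad [[452, 266], [471, 281], [459, 324], [438, 321], [430, 310], [438, 283]]
scene tape 0.67 95 [387.7 177.7] [21.1  7.9] quad [[397, 184], [377, 179], [377, 177], [382, 174], [392, 175], [396, 178]]
scene tape 0.6 542 [316.5 209.5] [36.8 35.4] quad [[314, 191], [326, 194], [335, 207], [331, 221], [321, 227], [307, 225], [298, 210], [303, 197]]
scene straightedge 0.71 1705 [276.2 253.9] [107.4  17.1] quad [[225, 237], [233, 227], [326, 274], [317, 280]]
scene straightedge 0.49 439 [221.6 135.5] [35.8 15.1] quad [[217, 118], [228, 132], [230, 149], [226, 153], [216, 149], [214, 130]]
scene tray 0.69 2851 [195.5 184. ] [48.2 70.5] quad [[188, 154], [230, 165], [204, 216], [160, 201]]
scene red [276.7 184.3] 3
scene red [339.5 211.5] 4
scene red [466. 310.] 3
scene red [450.7 313. ] 3
top board 0.93 17655 [331.1 159.6] [181.2 124.1] quad [[265, 87], [418, 113], [409, 235], [232, 204]]
top tape 0.79 340 [256. 261.] [26. 28.] quad [[261, 
[... 269 characters left out ...]
 27.] quad [[422, 264], [430, 270], [432, 283], [429, 288], [416, 291], [409, 286], [405, 276], [410, 266]]
top straightedge 0.89 1739 [350.6 126.5] [113.2  18.1] quad [[296, 112], [404, 132], [405, 143], [297, 123]]
top straightedge 0.36 427 [194.7 272.9] [19.2 25.5] quad [[205, 265], [207, 274], [203, 279], [195, 283], [184, 280], [182, 272], [187, 266], [196, 262]]
top tray 0.68 4112 [465.7 207.8] [57.3 73.8] quad [[494, 174], [491, 245], [438, 242], [441, 173]]
top tray 0.17 397 [460.4 273. ] [27.2 17.4] quad [[448, 267], [453, 263], [467, 266], [473, 278], [466, 282], [452, 279], [447, 273]]
top red [236.  41.] 3
top red [292.8 172. ] 10
top red [192.1 179.1] 22
top red [368.  190.8] 10
```

```bash
python3 -c "
import cv2
a=cv2.resize(cv2.imread('pics/top0.png')[75:285,220:510],None,fx=2.6,fy=2.6,interpolation=cv2.INTER_CUBIC);cv2.imwrite('pics/topcrop.png',a)"
```

```text
(no output)
```

View pics/topcrop.png

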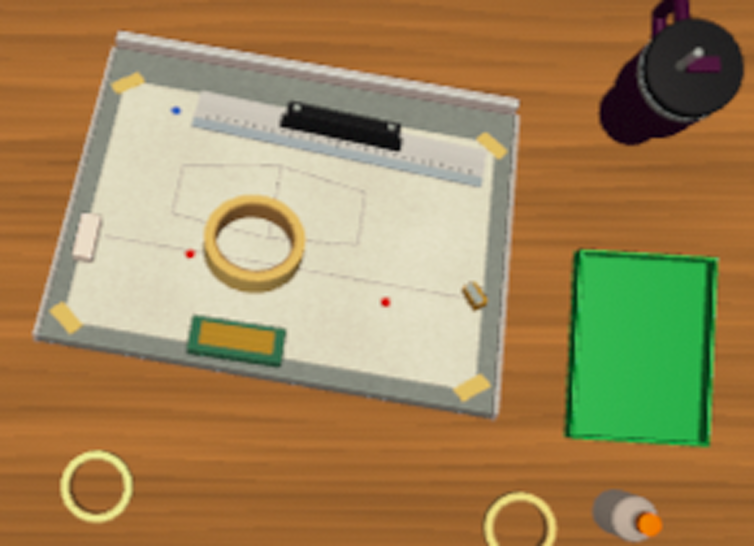

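The crop confirms that the thick-walled ring at crop (254,243) on the sheet is the tape. The red dots are at crop (190,254) and (385,302), and the straightedge lies low on the sheet. Next I fit the geometry.

```bash
python3 - <<'E'
from h import *
cs,ct=cam("scene"),cam("top")
obj=np.array([[.192,.22,.013],[.192,-.22,.013],[-.18,-.22,0],[-.18,.22,0]])
qt=np.array([[265,87],[418.5,113],[409.5,235.5],[232,204]]); qs=np.array([[352,317.],[204,260],[254,141],[399,188]])
def f(p):
    Rb,t=bmat(p[:4]); P=obj@Rb.T+t
    Pd=np.c_[np.array(p[4:8]).reshape(2,2),np.zeros(2)]@Rb.T+t
    return np.r_[(proj(ct,P)-qt).ravel(),(proj(cs,P)-qs).ravel(),(3*(proj(ct,Pd)-[[368,190.8],[292.8,172]])).ravel(),(1.5*(proj(cs,Pd)-[[276.7,184.3],[339.5,211.5]])).ravel()]
r=least_squares(f,[.55,0,.1,-.15,-.05,-.1,-.05,.1],loss='soft_l1')
print(np.round(r.x,4)); print(np.round(f(r.x),1))
b=r.x; Rb,t=bmat(b[:4]); json.dump(b.tolist(),open("b.json","w"))
for nm,c,uv in (("top",ct,[317,168.5]),("scene",cs,[316.5,209.5])):
    P=toplane(c,uv,Rb,t,.012)[0]; print("tape mid board",nm,P,"world",Rb@P+t)
for nm,c,q in (("top",ct,[[296,112],[404,132],[405,143],[297,123]]),("scene",cs,[[225,237],[233,227],[326,274],[317,280]])):
    print("SE corners",nm,np.round(toplane(c,q,Rb,t,.003),3).tolist())
for nm,c,q in (("top",ct,[[494,174],[491,245],[438,242],[441,173]]),("scene",cs,[[188,154],[230,165],[204,216],[160,201]])):
    P=toplane(c,q,np.eye(3),np.array([0,0,.032])); print("tray",nm,np.round(P.mean(0),3),np.round(P,3).tolist())
E
```

```text
[ 0.5697 -0.0135  0.1106 -0.1571 -0.0778 -0.1072 -0.0605  0.0918]
[-0.9 -0.3 -0.1 -0.1 -0.7 -1.5  1.1 -0.  -0.6  0.3 -0.1 -0.7  1.2 -0.3
 -0.5 -1.5  0.2 -0.1  0.2  0.3  0.4 -0.1  0.4  0.8]
tape mid board top [-0.04481587  0.03178235  0.012     ] world [0.54009097 0.02333369 0.14104169]
tape mid board scene [-0.0443452   0.03066543  0.012     ] world [0.54033406 0.02216434 0.14083536]
SE corners top [[0.131, 0.118, 0.003], [0.125, -0.186, 0.003], [0.089, -0.191, 0.003], [0.094, 0.109, 0.003]]
SE corners scene [[0.114, -0.191, 0.003], [0.079, -0.18, 0.003], [0.111, 0.116, 0.003], [0.134, 0.099, 0.003]]
tray top [ 0.445 -0.394  0.   ] [[0.542, -0.473, 0.0], [0.344, -0.463, 0.0], [0.35, -0.316, 0.0], [0.543, -0.324, 0.0]]
tray scene [ 0.455 -0.391  0.   ] [[0.345, -0.465, 0.0], [0.357, -0.313, 0.0], [0.568, -0.318, 0.0], [0.548, -0.469, 0.0]]
```

```bash
cat >> h.py <<'E'
b=json.load(open("b.json")); Rb,tb=bmat(b[:4])
def W(p): return Rb@np.array(p)+tb
def go(P,ydir=None):  # tool-frame shift to world P (before any spin), and spin to make tool y point at world angle ydir(deg)
    s=get_state(); Rt=R.from_quat(s["tcp_rot"]).as_matrix(); d=Rt.T@(np.array(P)-s["eef_pos"])
    a=np.degrees(np.arctan2(Rt[1,1],Rt[0,1])); print("tcp",np.round(s["eef_pos"],4),"yang",round(a,1),"tool shift mm",np.round(d*1000,1),"F",np.round(s["contact_force"],1),"op mm",round(float(s["opening"])*85.4,1),"ff",round(float(s["finger_force"]),1),"t",round(s["time"],2),"q",np.round(s["qpos"],2))
    if ydir is not None: print(" spin",round((a-ydir+180)%360-180,1))
E
python3 - <<'E'
from h import *
g=W([-.0446,.075,0]); print(g, np.degrees(b[3])+90)
go(g+[0,0,.1],90+np.degrees(b[3]))
E
```

```text
[0.54184832 0.0668118  0.13016153] 80.99911278192302
tcp [0.1524 0.6575 0.2313] yang 76.9 tool shift mm [-512.8 -487.5    1.2] F [-0.   0.2  0.4] op mm 85.3 ff 0.0 t 1.45 q [ 1.19  0.29  1.58 -0.    1.28 -0.15]
 spin -4.1
```

```bash
python3 -m handwheel '[[[0.04,-0.026,-0.025,-0.01,0],[0.04,-0.028,-0.027,-0.01,0],[0.04,-0.028,-0.027,-0.01,0],[0.04,-0.028,-0.027,-0.01,0],[0.04,-0.028,-0.027,0,0],[0.04,-0.028,-0.027,0,0],[0.04,-0.028,-0.027,0,0],[0.04,-0.028,-0.027,0,0],[0.04,-0.028,-0.027,0,0],[0.04,-0.028,-0.027,0,0],[0.04,-0.028,-0.027,0,0],[0.04,-0.028,-0.027,0,0]]]' 20
python3 -m handwheel '[[[0.04,-0.028,-0.026,0,0],[0.04,-0.028,-0.026,0,0],[0.04,-0.028,-0.026,0,0],[0.04,-0.028,-0.026,0,0],[0.04,-0.028,-0.026,0,0],[0.04,-0.028,-0.026,0,-4.1],[0.04,0,0,0,0],[0.04,0,0,0,0]]]'
python3 - <<'E'
from h import *
c=cam("wrist"); im=viewer.read_camera("wrist"); cv2.imwrite("pics/w1.png",im)
g=W([-.0446,.075,0]); go(g+[0,0,.1],81)
for n in ("tape","straightedge","dot_a","dot_b"):
    for d in viewer.pinpoint("wrist",n)[:3]:
        uv=np.array(d["xy"])*[640,400]; print(n,round(d["confidence"],2),uv,toplane(c,uv,Rb,tb,0)[0])
for d in viewer.outline_of("wrist","tape")[:2]:
    m=d["mask"].astype(np.uint8); ct=max(cv2.findContours(m,0,2)[0],key=cv2.contourArea)
    print(cv2.minAreaRect(ct))
E
```

```text
time: 2.45
eef_pos: [0.4057, 0.2668, 0.2717]
tcp_rot: [0.114, 0.994, 0.0, 0.0]
contact_force: [0.6, 0.5, -0.0]
opening: 0.465
finger_force: 0.0
time: 3.12
eef_pos: [0.5342, 0.0769, 0.2712]
tcp_rot: [0.08, 0.997, 0.0, -0.0]
contact_force: [-1.0, 0.2, -0.1]
opening: 0.465
finger_force: 0.0
tcp [0.5335 0.0781 0.2711] yang 80.9 tool shift mm [-10.1  -9.8  41. ] F [-0.4  1.3  0.3] op mm 40.0 ff 0.0 t 3.17 q [-0.04 -0.04  1.87  0.    1.32 -1.46]
 spin -0.1
tape 0.87 [267.712 192.   ] [-0.04502293  0.03188487  0.        ]
tape 0.71 [ 52.672 314.4  ] [ 0.20296206 -0.32754581  0.        ]
straightedge 0.74 [232.128 281.48 ] [ 0.11365341 -0.03501043  0.        ]
dot_a 0.64 [331.584 184.48 ] [-0.05430463  0.09426488  0.        ]
dot_b 0.64 [331.584 184.48 ] [-0.05430463  0.09426488  0.        ]
((264.2586975097656, 198.687744140625), (110.6240005493164, 91.43695068359375), 1.5911403894424438)
((10.0, 4.0), (8.0, 20.0), 90.0)
```

View pics/w1.png

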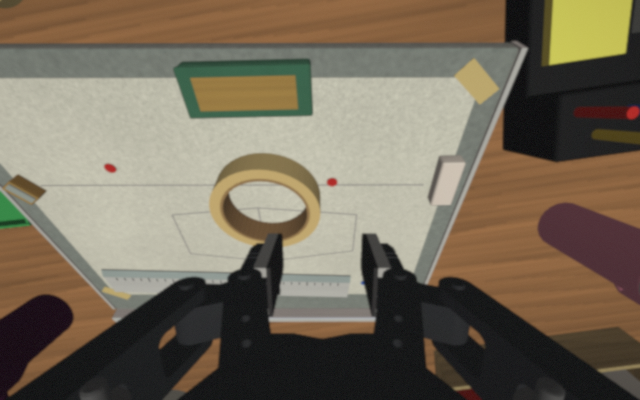

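Wrist view: tape at (265,198), dot_b at (332,182), dot_a at (110,168), eraser at (448,180), sharpener at (22,188). The tape position matches the earlier fit, so I descend onto its +y wall.

```bash
python3 - <<'E'
from h import *
c=cam("wrist"); im=viewer.read_camera("wrist"); hsv=cv2.cvtColor(im,cv2.COLOR_BGR2HSV); m=(((hsv[...,0]<8)|(hsv[...,0]>172))&(hsv[...,1]>110)&(hsv[...,2]>90)).astype(np.uint8)
k,l,st,ce=cv2.connectedComponentsWithStats(m)
for i in range(1,k):
    if 20<st[i,4]<300 and ce[i][1]>140: print(ce[i],st[i,4],toplane(c,ce[i],Rb,tb)[0])
go(W([-.0448,.0755,0])+[0,0,.0085],81)
E
python3 -m handwheel '[[[0.04,-0.01,-0.01,0.01,0],[0.04,0,0,0.035,0],[0.04,0,0,0.035,0],[0.04,0,0,0.025,0],[0.04,0,0,0.015,0],[0.04,0,0,0.006,0],[0.04,0,0,0,0],[0.04,0,0,0,0]]]'
python3 - <<'E'
from h import *
go(W([-.0448,.0755,0])+[0,0,.0085],81)
E
```

```text
[107.19402985 168.32835821] 67 [-0.07511604 -0.10873562  0.        ]
[328.71929825 183.45614035] 57 [-0.05749853  0.09408087  0.        ]
tcp [0.533  0.0796 0.2715] yang 81.1 tool shift mm [-10.5 -10.8 132.7] F [-0.1  0.4 -0. ] op mm 39.9 ff 0.0 t 3.47 q [-0.04 -0.05  1.87  0.    1.32 -1.46]
 spin 0.1
time: 4.13
eef_pos: [0.5424, 0.067, 0.1458]
tcp_rot: [0.078, 0.997, -0.0, 0.0]
contact_force: [-0.3, -0.5, 0.1]
opening: 0.467
finger_force: 0.0
tcp [0.5424 0.067  0.1458] yang 81.1 tool shift mm [0.7 0.3 7. ] F [-0.3 -0.5  0.1] op mm 39.9 ff 0.0 t 4.13 q [-0.06  0.09  1.97 -0.    1.08 -1.48]
 spin 0.1
```

```bash
python3 -m handwheel '[[[0.04,0,0,0.006,0],[0.025,0,0,0,0],[0.015,0,0,0,0],[0,0,0,0,0],[0,0,0,0,0],[0,0,0,0,0]]]' 25
python3 -m handwheel '[[[0,0,0,-0.01,0],[0,0,0,-0.02,0],[0,0,0,-0.03,0],[0,0,0,-0.035,0],[0,0,0,0,0]]]'
python3 - <<'E'
from h import *
cv2.imwrite("pics/w2.png",viewer.read_camera("wrist"))
# ring centre 44mm along -tool y from TCP ; after spin tool y points -3deg
a=np.radians(-3.); P=np.array([.447,-.393,.16])+.044*np.array([np.cos(a),np.sin(a),0]); go(P,-3)
E
```

```text
time: 4.63
eef_pos: [0.5427, 0.067, 0.1404]
tcp_rot: [0.078, 0.997, -0.0, 0.001]
contact_force: [1.2, -0.3, 3.0]
opening: 0.155
finger_force: 25.6
time: 5.05
eef_pos: [0.545, 0.0673, 0.2426]
tcp_rot: [0.078, 0.997, 0.0, 0.006]
contact_force: [1.3, -0.4, -0.1]
opening: 0.151
finger_force: 25.2
tcp [0.5438 0.0673 0.2395] yang 81.1 tool shift mm [ -19.  -465.3   79.1] F [-0.2  0.3 -2.4] op mm 13.4 ff 25.2 t 5.1 q [-0.06 -0.01  1.89  0.    1.25 -1.48]
 spin 84.1
```

View pics/w2.png

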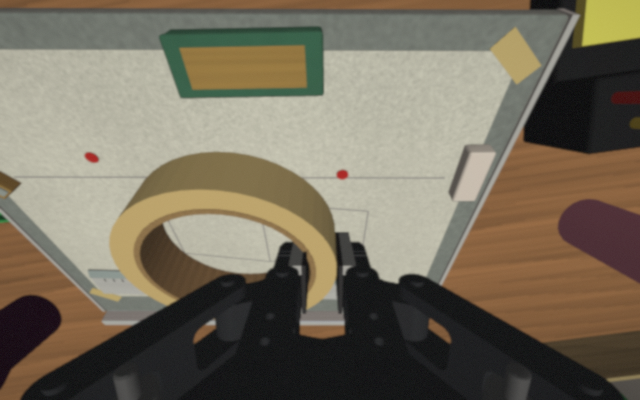

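The wrist picture shows the ring held at its wall, with its hole around (235,245), and the sheet otherwise unchanged. Now to the tray.

```bash
python3 -m handwheel '[[[0,-0.001,-0.02,0,0],[0,-0.001,-0.033,0,0],[0,-0.002,-0.036,0,0],[0,-0.002,-0.036,0,0],[0,-0.002,-0.036,0,0],[0,-0.002,-0.036,0,0],[0,-0.002,-0.036,0,0],[0,-0.002,-0.036,0,0],[0,-0.002,-0.036,0,0],[0,-0.002,-0.036,0,0],[0,-0.001,-0.036,0,0],[0,0,-0.035,0,0]]]'
python3 -m handwheel '[[[0,0,-0.034,0,0],[0,0,-0.02,0,7],[0,0,0,0,7],[0,0,0,0,7],[0,0,0,0,7],[0,0,0,0,7],[0,0,0,0,7],[0,0,0,0,7],[0,0,0,0,7],[0,0,0,0,7],[0,0,0,0,7],[0,0,0,0,7]]]'
python3 -m handwheel '[[[0,0,0,0,7],[0,0,0,0,0],[0,0,0,0,0]]]'
python3 - <<'E'
from h import *
a=np.radians(-3.); P=np.array([.447,-.393,.11])+.044*np.array([np.cos(a),np.sin(a),0]); go(P,-3)
im=viewer.read_camera("top"); 
for d in viewer.outline_of("top","tray")[:1]+viewer.outline_of("top","tape")[:3]:
    m=d["mask"].astype(np.uint8); ct=max(cv2.findContours(m,0,2)[0],key=cv2.contourArea); r=cv2.minAreaRect(ct); print(d["confidence"],r, toplane(cam("top"),r[0],np.eye(3),np.zeros(3),.15))
cv2.imwrite("pics/t2.png",cv2.resize(np.hstack([im[120:300,380:580],viewer.read_camera("wrist")[::2,::2][:180]]),None,fx=1.5,fy=1.5))
E
```

```text
time: 6.1
eef_pos: [0.4951, -0.3436, 0.2323]
tcp_rot: [0.078, 0.997, 0.002, -0.002]
contact_force: [0.7, 0.2, -1.2]
opening: 0.154
finger_force: 25.3
time: 7.1
eef_pos: [0.4873, -0.395, 0.2321]
tcp_rot: [0.684, 0.73, 0.0, -0.002]
contact_force: [1.7, 0.4, -1.7]
opening: 0.153
finger_force: 25.3
time: 7.35
eef_pos: [0.4875, -0.3954, 0.2327]
tcp_rot: [0.724, 0.69, 0.0, -0.002]
contact_force: [0.3, 0.2, -1.6]
opening: 0.155
finger_force: 25.3
tcp [ 0.4875 -0.3954  0.2327] yang -2.8 tool shift mm [ -0.    3.7 122.7] F [ 0.3  0.2 -1.6] op mm 13.2 ff 25.3 t 7.35 q [-0.84  0.18  1.7   0.    1.26 -0.79]
 spin 0.2
0.96 ((464.43450927734375, 204.53012084960938), (55.326053619384766, 66.61050415039062), 1.8476102352142334) [[ 0.45129267 -0.35474553  0.15      ]]
0.61 ((475.2449645996094, 198.7785186767578), (7.9361958503723145, 23.229305267333984), 10.007980346679688) [[ 0.46634413 -0.38245481  0.15      ]]
```

View pics/t2.png

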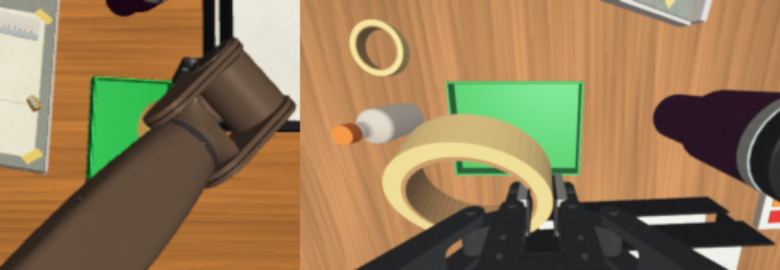

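```bash
python3 -m handwheel '[[[0,0,0.004,0.02,0],[0,0,0,0.03,0],[0,0,0,0.03,0],[0,0,0,0.03,0],[0,0,0,0.03,0],[0,0,0,0.022,0],[0,0,0,0.014,0],[0,0,0,0.006,0],[0,0,0,0,0],[0,0,0,0,0]]]' 20
python3 -m handwheel '[[[0,0,0,0.004,0],[0,0,0,0.004,0],[0,0,0,0.004,0],[0,0,0,0,0]]]'
python3 -m handwheel '[[[0,0,0,0.004,0],[0,0,0,0.004,0],[0,0,0,0.004,0],[0,0,0,0,0]]]'
```

```text
time: 8.38
eef_pos: [0.4927, -0.3971, 0.0535]
tcp_rot: [0.725, 0.689, -0.0, 0.001]
contact_force: [0.4, 0.1, -2.0]
opening: 0.153
finger_force: 25.3
time: 8.72
eef_pos: [0.4918, -0.3961, 0.0399]
tcp_rot: [0.725, 0.689, 0.0, -0.0]
contact_force: [0.4, -0.4, -1.6]
opening: 0.153
finger_force: 25.3
time: 9.05
eef_pos: [0.4923, -0.3962, 0.0281]
tcp_rot: [0.725, 0.689, 0.0, -0.0]
contact_force: [-0.1, -0.2, 1.8]
opening: 0.152
finger_force: 25.0
```

```bash
python3 -m handwheel '[[[0,0,0,0.003,0],[0,0,0,0.003,0],[0,0,0,0.002,0],[0,0,0,0,0]]]'
python3 -m handwheel '[[[0,0,0,0.002,0],[0,0,0,0.002,0],[0,0,0,0,0]]]'
python3 - <<'E'
from h import *
cv2.imwrite("pics/w3.png",viewer.read_camera("wrist"))
E
```

```text
time: 9.38
eef_pos: [0.4943, -0.3957, 0.0237]
tcp_rot: [0.725, 0.688, 0.001, 0.0]
contact_force: [1.0, 7.7, 14.1]
opening: 0.151
finger_force: 32.3
time: 9.63
eef_pos: [0.4928, -0.3958, 0.0175]
tcp_rot: [0.725, 0.689, 0.0, 0.0]
contact_force: [0.3, 2.6, 2.3]
opening: 0.155
finger_force: 19.4
```

View pics/w3.png

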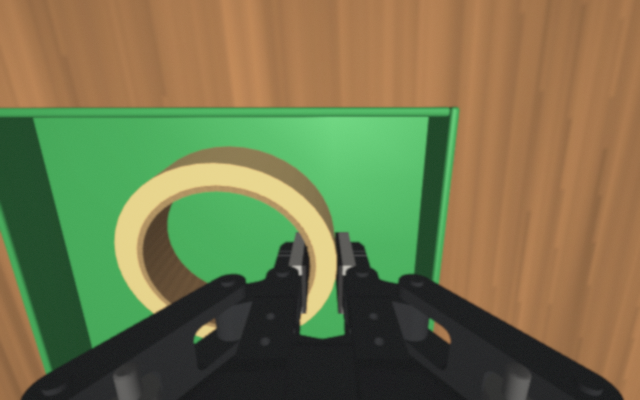

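The ring is inside the tray at about (225,240), seemingly still a little tilted. I lower further.

```bash
python3 -m handwheel '[[[0,0,0,0.002,0],[0,0,0,0.002,0],[0,0,0,0,0]]]'
python3 -m handwheel '[[[0,0,0,0.002,0],[0,0,0,0.001,0],[0,0,0,0,0]]]'
python3 - <<'E'
from h import *
go([.491,-.395,.1],-3)
c=cam("wrist"); viewer.read_camera("wrist")
for d in viewer.outline_of("wrist","tape")[:1]:
    m=d["mask"].astype(np.uint8); ct=max(cv2.findContours(m,0,2)[0],key=cv2.contourArea); print(cv2.boundingRect(ct))
E
```

```text
time: 9.93
eef_pos: [0.492, -0.3962, 0.0119]
tcp_rot: [0.725, 0.689, 0.0, -0.0]
contact_force: [0.8, 3.7, 3.9]
opening: 0.149
finger_force: 20.0
time: 10.18
eef_pos: [0.4921, -0.3962, 0.0112]
tcp_rot: [0.725, 0.689, 0.0, -0.001]
contact_force: [-2.8, 7.2, 14.0]
opening: 0.149
finger_force: 20.7
tcp [ 0.4921 -0.3962  0.0112] yang -3.0 tool shift mm [  1.3  -1.3 -88.8] F [-2.8  7.2 14. ] op mm 12.7 ff 20.7 t 10.18 q [-0.84  0.45  1.8   0.    0.89 -0.79]
 spin 0.0
(116, 150, 219, 179)
```

```bash
python3 -m handwheel '[[[0.014,0,0,0,0],[0.016,0,0,0,0],[0.02,0,0,0,0],[0.03,0,0,0,0],[0.036,0,0,0,0],[0.036,0,0,0,0]]]'
python3 -m handwheel '[[[0.036,0,0,-0.01,0],[0.036,0,0,-0.03,0],[0.036,0,0,-0.04,0],[0.036,0,0,-0.04,0],[0.036,0,0,-0.04,0],[0.036,0,0,-0.04,0],[0.036,0,0,-0.03,0],[0.036,0,0,0,0]]]'
python3 - <<'E'
from h import *
c=cam("wrist"); cv2.imwrite("pics/w4.png",viewer.read_camera("wrist"))
for n in ("tape","tray"):
  for d in viewer.pinpoint("wrist",n)[:2]:
    uv=np.array(d["xy"])*[640,400]; print(n,d["confidence"],uv,toplane(c,uv,np.eye(3),np.zeros(3),.004)[0])
  for d in viewer.outline_of("wrist",n)[:1]:
    m=d["mask"].astype(np.uint8); ct=max(cv2.findContours(m,0,2)[0],key=cv2.contourArea); h=cv2.convexHull(ct); print(cv2.fitEllipse(ct), toplane(c,cv2.approxPolyDP(h,.03*cv2.arcLength(h,1),True)[:,0],np.eye(3),np.zeros(3),.03 ).round(3).tolist())
go([.5,-.3,.25],81)
E
```

```text
time: 10.78
eef_pos: [0.4918, -0.3965, 0.0089]
tcp_rot: [0.725, 0.689, -0.0, -0.0]
contact_force: [0.3, 0.3, -0.1]
opening: 0.424
finger_force: 0.0
time: 11.45
eef_pos: [0.4948, -0.3993, 0.2504]
tcp_rot: [0.725, 0.689, -0.0, 0.009]
contact_force: [0.1, -0.4, 0.0]
opening: 0.418
finger_force: 0.0
tape 0.7 [110.912  61.2  ] [ 0.25523684 -0.26550602  0.004     ]
((101.9930419921875, 59.864036560058594), (65.95197296142578, 84.03778076171875), 126.79830932617188) [[0.238, -0.237, 0.03], [0.265, -0.232, 0.03], [0.293, -0.245, 0.03], [0.303, -0.27, 0.03], [0.295, -0.294, 0.03], [0.274, -0.305, 0.03], [0.232, -0.294, 0.03], [0.221, -0.265, 0.03]]
tray 0.89 [281.92 161.68] [ 0.44588038 -0.39606146  0.004     ]
((278.91094970703125, 159.97293090820312), (162.40557861328125, 190.43077087402344), 100.66468811035156) [[0.552, -0.328, 0.03], [0.544, -0.476, 0.03], [0.341, -0.466, 0.03], [0.349, -0.318, 0.03]]
tcp [ 0.4912 -0.3955  0.2371] yang -3.0 tool shift mm [ 95.9   3.8 -12.7] F [-1.  -0.   0.2] op mm 35.9 ff 0.0 t 11.7 q [-0.84  0.19  1.68 -0.    1.27 -0.79]
 spin -84.0
```

View pics/w4.png

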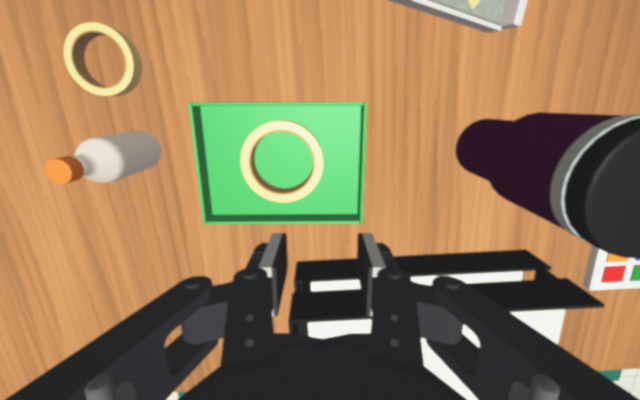

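The tape lies flat and centred in the tray, at (282,161). Now the straightedge: I move above its grip and measure.

```bash
python3 - <<'E'
from h import *
P=W([.115,-.035,.034]); print(P); go([P[0],P[1],.27],-9)
E
```

```text
[ 0.68104103 -0.06660781  0.09075649]
tcp [ 0.4912 -0.3955  0.2371] yang -3.0 tool shift mm [338.3 172.5 -32.5] F [-1.  -0.   0.2] op mm 35.9 ff 0.0 t 11.7 q [-0.84  0.19  1.68 -0.    1.27 -0.79]
 spin 6.0
```

```bash
python3 -m handwheel '[[[0.04,0.02,0,-0.005,0],[0.04,0.034,0.015,-0.005,0],[0.04,0.034,0.018,-0.005,0],[0.04,0.034,0.02,-0.005,0],[0.04,0.034,0.02,-0.005,0],[0.04,0.034,0.02,-0.004,0],[0.04,0.034,0.02,-0.003,0],[0.04,0.034,0.02,0,0],[0.04,0.034,0.02,0,0],[0.04,0.034,0.02,0,6],[0.04,0.012,0,0,0],[0.04,0,0,0,0]]]'
python3 - <<'E'
from h import *
go(W([.115,-.035,.034]),-9)
c=cam("wrist"); im=viewer.read_camera("wrist"); cv2.imwrite("pics/w5.png",im)
for n,h in (("straightedge",.005),("sharpener",.006),("eraser",.006),("tin",.01)):
  for d in viewer.outline_of("wrist",n)[:1]:
    m=d["mask"].astype(np.uint8); ct=max(cv2.findContours(m,0,2)[0],key=cv2.contourArea); hl=cv2.convexHull(ct); q=cv2.approxPolyDP(hl,.02*cv2.arcLength(hl,1),True)[:,0]
    print(n,round(d["confidence"],2),q.tolist(),toplane(c,q,Rb,tb,h)[:,:2].round(3).tolist())
  for d in viewer.pinpoint("wrist",n)[:1]: print(n,toplane(c,np.array(d["xy"])*[640,400],Rb,tb,0)[:,:2].round(4))
viewer.read_camera("top"); ct_=cam("top")
for n in ("sharpener","eraser","tin"):
  for d in viewer.pinpoint("top",n)[:1]: print("top",n,toplane(ct_,np.array(d["xy"])*[640,400],Rb,tb,0)[:,:2].round(4))
E
```

```text
time: 12.7
eef_pos: [0.6833, -0.0644, 0.2683]
tcp_rot: [0.758, 0.652, -0.001, -0.002]
contact_force: [0.1, -0.0, -0.6]
opening: 0.468
finger_force: 0.0
tcp [ 0.6833 -0.0644  0.2683] yang -8.6 tool shift mm [ -2.7  -1.1 177.6] F [ 0.1 -0.  -0.6] op mm 39.9 ff 0.0 t 12.7 q [-0.24  0.29  1.51  0.    1.35 -0.09]
 spin 0.4
straightedge 0.58 [[294, 23], [331, 30], [316, 288], [286, 296]] [[0.098, 0.121], [0.14, 0.119], [0.122, -0.191], [0.08, -0.191]]
straightedge [[ 0.1093 -0.0354]]
sharpener 0.57 [[380, 0], [364, 297], [24, 383], [0, 0]] [[0.201, 0.155], [0.199, -0.227], [-0.176, -0.208], [-0.124, 0.111]]
sharpener [[-0.0579 -0.1919]]
eraser 0.55 [[213, 368], [211, 372], [199, 381], [196, 381], [194, 378], [193, 372], [195, 370], [205, 367]] [[-0.014, -0.262], [-0.017, -0.267], [-0.031, -0.274], [-0.034, -0.272], [-0.036, -0.267], [-0.036, -0.258], [-0.034, -0.256], [-0.023, -0.257]]
tin 0.79 [[0, 85], [24, 173], [0, 177]] [[-0.135, 0.054], [-0.135, -0.012], [-0.149, -0.014]]
top sharpener [[-0.0556 -0.1962]]
top eraser [[-0.0596  0.1981]]
top tin [[-0.1549  0.0394]]
```

View pics/w5.png

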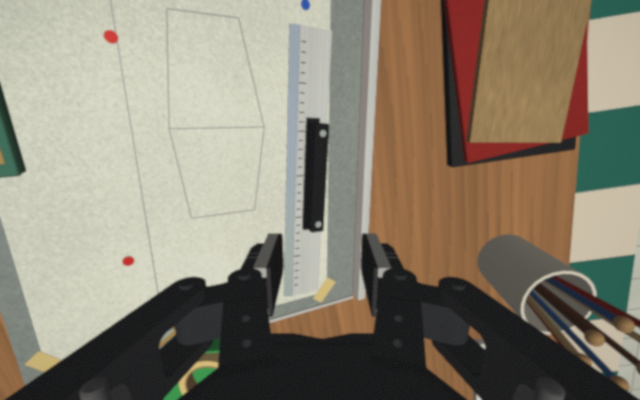

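Wrist view: bevelled edge running from (294,23) to (286,296), grip at (317,175), dot_b at (111,37), dot_a at (128,261). The sharpener sits near the straightedge's -y end, so I must also shift about 38 mm towards +y. Vertical fingers bite the tilted grip, so I hold it only lightly by opening width.

```bash
cat > dots.py <<'E'
from h import *
def dots(save=None):
    c=cam("wrist"); im=viewer.read_camera("wrist"); 
    if save: cv2.imwrite(save,im)
    hsv=cv2.cvtColor(im,cv2.COLOR_BGR2HSV); m=(((hsv[...,0]<8)|(hsv[...,0]>172))&(hsv[...,1]>110)&(hsv[...,2]>90)).astype(np.uint8)
    k,l,st,ce=cv2.connectedComponentsWithStats(m)
    for i in range(1,k):
        P=toplane(c,ce[i],Rb,tb)[0]
        if 20<st[i,4]<400 and abs(P[0])<.15 and abs(P[1])<.2: print("dot",ce[i].round(1),st[i,4],P.round(4))
    return c
E
python3 - <<'E'
from dots import *
dots()
a=np.radians(-12.7); P=W([.1085,-.0355,0])+.015*np.array([np.cos(a),np.sin(a),0])+[0,0,.0175]; go(P,-12.7)
E
```

```text
dot [109.   32.5] 127 [-0.0621  0.095  -0.    ]
dot [128.  256.5] 72 [-0.0791 -0.1065  0.    ]
tcp [ 0.6834 -0.0681  0.2714] yang -9.0 tool shift mm [ -0.4  -8.4 190.9] F [-0.2  0.4  0.3] op mm 40.1 ff 0.0 t 13.4 q [-0.25  0.29  1.5   0.    1.35 -0.09]
 spin 3.7
```

```bash
python3 -m handwheel '[[[0.04,0,-0.0085,0.02,3.7],[0.04,0,0,0.035,0],[0.04,0,0,0.035,0],[0.04,0,0,0.035,0],[0.04,0,0,0.025,0],[0.04,0,0,0.015,0],[0.04,0,0,0.005,0],[0.04,0,0,0,0],[0.04,0,0,0,0]]]'
python3 - <<'E'
from h import *
a=np.radians(-12.7); P=W([.1085,-.0355,0])+.015*np.array([np.cos(a),np.sin(a),0])+[0,0,.0175]; go(P,-12.7)
c=cam("wrist"); im=viewer.read_camera("wrist"); cv2.imwrite("pics/w6.png",im)
E
```

```text
time: 14.15
eef_pos: [0.6763, -0.0668, 0.1032]
tcp_rot: [0.781, 0.625, 0.001, 0.001]
contact_force: [0.0, -0.7, 1.1]
opening: 0.469
finger_force: 0.0
tcp [ 0.6763 -0.0668  0.1032] yang -12.7 tool shift mm [-0.6 -1.2 22.7] F [ 0.  -0.7  1.1] op mm 40.0 ff 0.0 t 14.15 q [-0.25  0.42  1.66  0.    1.07 -0.03]
 spin 0.0
```

View pics/w6.png

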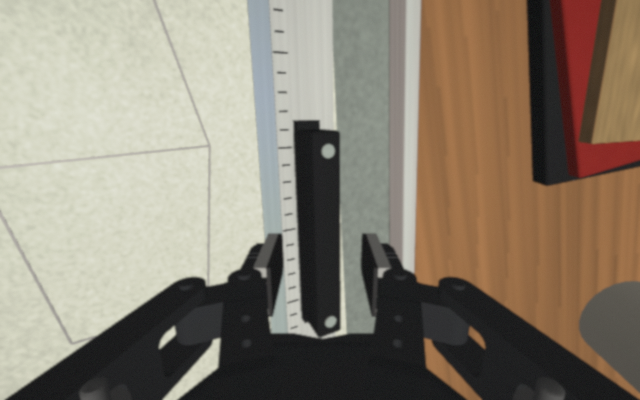

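The grip, from (320,130) to (325,330), lies between the pads at (270,270) and (378,270). I go down and close to about 20 mm.

```bash
python3 -m handwheel '[[[0.04,0,-0.001,0.01,0],[0.04,0,0,0.008,0],[0.04,0,0,0.003,0],[0.04,0,0,0,0]]]' 20
python3 -m handwheel '[[[0.028,0,0,0.001,0],[0.024,0,0,0,0],[0.022,0,0,0,0],[0.022,0,0,0,0]]]'
python3 -m handwheel '[[[0.021,0,0,0,0],[0.0205,0,0,0,0],[0.0205,0,0,0,0]]]'
```

```text
time: 14.53
eef_pos: [0.6731, -0.0661, 0.0788]
tcp_rot: [0.781, 0.625, -0.001, -0.001]
contact_force: [-1.0, 0.5, -0.2]
opening: 0.466
finger_force: 0.0
time: 14.87
eef_pos: [0.6755, -0.0666, 0.0805]
tcp_rot: [0.781, 0.625, 0.001, 0.001]
contact_force: [3.4, -1.2, 1.3]
opening: 0.253
finger_force: 5.9
time: 15.12
eef_pos: [0.6755, -0.0667, 0.0807]
tcp_rot: [0.781, 0.625, 0.001, 0.002]
contact_force: [5.0, -1.2, 2.7]
opening: 0.245
finger_force: 18.3
```

```bash
python3 -m handwheel '[[[0.0205,-0.0003,-0.0045,-0.0022,0],[0.0205,0.0047,-0.0048,-0.0022,0],[0.0205,0.0047,-0.0048,-0.0022,0],[0.0205,0.0047,-0.0048,-0.0022,0],[0.0205,0.0047,-0.0048,-0.0022,0],[0.0205,0,0,0,0]]]'
cat > se.py <<'E'
from dots import *
def se(save=None):
    c=dots(save)
    s=get_state(); go(s["eef_pos"],-14.6)
    for d in viewer.pinpoint("wrist","straightedge")[:1]: print("origin",np.round(d["confidence"],2),toplane(c,np.array(d["xy"])*[640,400],Rb,tb,0)[0].round(4))
    for d in viewer.outline_of("wrist","straightedge")[:1]:
        m=d["mask"].astype(np.uint8); ys,xs=np.nonzero(m); pts=[]
        for r in range(0,400,4):
            x=np.nonzero(m[r])[0]
            if len(x)>5: pts.append([x[0],r])
        P=toplane(c,np.array(pts,float),Rb,tb,.001)[:,:2]
        k=np.ones(len(P),bool)
        for _ in range(5):
            f=np.polyfit(P[k,1],P[k,0],1); e=P[:,0]-np.polyval(f,P[:,1]); k=abs(e)<max(.0015,1.5*np.std(e[k]))
        print("bevel edge: x at y=0",f[1].round(4),"slope",f[0].round(4),"n",k.sum(),len(P),"y range",P[:,1].min().round(3),P[:,1].max().round(3))
        print(" edge at ya,yb",np.polyval(f,[-.1075,.0945]).round(4), "pts",np.array(pts)[k][[0,-1]].tolist())
E
python3 -c "
from se import *
se()"
```

```text
time: 15.62
eef_pos: [0.6583, -0.0451, 0.0939]
tcp_rot: [0.78, 0.625, 0.002, 0.005]
contact_force: [7.1, -5.1, 4.6]
opening: 0.248
finger_force: 7.1
tcp [ 0.6583 -0.0451  0.0937] yang -12.6 tool shift mm [0. 0. 0.] F [ 6.5 -4.   6.3] op mm 20.4 ff 7.7 t 15.67 q [-0.22  0.39  1.72 -0.    1.03  0.  ]
 spin 2.0
origin 0.82 [ 0.0868 -0.0187  0.    ]
bevel edge: x at y=0 0.0649 slope 0.0359 n 67 85 y range -0.091 0.103
 edge at ya,yb [0.0611 0.0683] pts [[238, 0], [263, 264]]
```

```bash
python3 -m handwheel '[[[0.0205,0.0047,-0.0048,-0.0022,0],[0.0205,0.0046,-0.0066,-0.0031,0],[0.0205,0.0045,-0.0075,-0.0035,0],[0.0205,0.0045,-0.0075,-0.0035,0],[0.0205,-0.0005,-0.0072,-0.0035,0],[0.0205,-0.0005,-0.0072,-0.0035,0],[0.0205,-0.0005,-0.0072,-0.0035,0],[0.0205,-0.0005,-0.0072,-0.0035,0],[0.0205,-0.0005,-0.0072,-0.0035,0],[0.0205,0,0,0,0]]]'
python3 -c "
from se import *
se('pics/w7.png')"
```

```text
time: 16.6
eef_pos: [0.6102, -0.016, 0.134]
tcp_rot: [0.781, 0.625, 0.013, 0.014]
contact_force: [12.6, 0.4, 23.8]
opening: 0.241
finger_force: 11.7
tcp [ 0.6105 -0.0161  0.1339] yang -12.7 tool shift mm [0. 0. 0.] F [13.4 -0.7 24.1] op mm 20.5 ff 11.7 t 16.65 q [-0.19  0.22  1.84  0.    1.04  0.03]
 spin 1.9
origin 0.57 [ 0.0623 -0.0092  0.    ]
bevel edge: x at y=0 0.0343 slope 0.0371 n 84 85 y range -0.082 0.131
 edge at ya,yb [0.0303 0.0378] pts [[295, 0], [312, 332]]
```

View pics/w7.png

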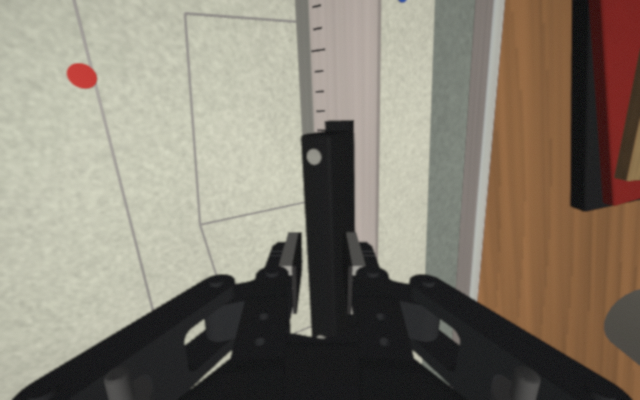

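The grip has tilted well past the pads' line: it leans to (328,140) while the plate's bevel is at about x=300. The arm is loaded with 24 N upward, so the straightedge is jamming like a strut. I unload the arm, release it to lie flat, and change tactics.

```bash
python3 -m handwheel '[[[0.0205,0,0.004,-0.004,0],[0.0205,0,0.003,-0.002,0],[0.0205,0,0,0,0]]]'
```

```text
time: 17.0
eef_pos: [0.6117, -0.0164, 0.1337]
tcp_rot: [0.781, 0.625, 0.007, 0.007]
contact_force: [8.9, 1.4, 13.9]
opening: 0.242
finger_force: 7.2
```

```bash
python3 -m handwheel '[[[0.0205,0,0.003,-0.003,0],[0.0205,0,0.003,-0.002,0],[0.0205,0,0,0,0]]]'
python3 -m handwheel '[[[0.022,0,0,0,0],[0.024,0,0,0,0],[0.026,0,0,0,0],[0.03,0,0,0,0],[0.036,0,0,0,0],[0.04,0,0,0,0],[0.04,0,0,0,0]]]'
python3 -c "
from se import *
se()"
```

```text
time: 17.25
eef_pos: [0.6127, -0.0167, 0.1336]
tcp_rot: [0.781, 0.625, 0.003, 0.002]
contact_force: [4.8, 1.1, 6.7]
opening: 0.244
finger_force: 3.9
time: 17.83
eef_pos: [0.6089, -0.0167, 0.1297]
tcp_rot: [0.781, 0.625, -0.001, -0.001]
contact_force: [1.0, 0.4, 0.6]
opening: 0.469
finger_force: 0.6
tcp [ 0.609  -0.0167  0.1297] yang -12.7 tool shift mm [0. 0. 0.] F [ 0.9 -0.3 -0.7] op mm 40.1 ff 0.4 t 17.88 q [-0.19  0.25  1.82 -0.    1.08  0.03]
 spin 1.9
origin 0.71 [ 0.0644 -0.0075  0.    ]
bevel edge: x at y=0 0.0351 slope 0.0315 n 85 85 y range -0.08 0.129
 edge at ya,yb [0.0317 0.0381] pts [[300, 0], [316, 336]]
```

```bash
python3 -m handwheel '[[[0.05,0,0.006,-0.003,0],[0.05,0,0,-0.02,0],[0.05,0,0,-0.035,0],[0.03,0,0.01,-0.035,0],[0,0,0.01,-0.03,0],[0,0,0,0,0],[0,0,0,0,0]]]'
python3 -c "
from se import *
se('pics/w8.png')"
```

```text
time: 18.57
eef_pos: [0.6371, -0.0231, 0.2572]
tcp_rot: [0.781, 0.625, 0.001, 0.002]
contact_force: [-0.1, 0.6, -0.7]
opening: 0.015
finger_force: 0.0
dot [164.7  90.1] 116 [-0.0616  0.0944  0.    ]
tcp [ 0.6358 -0.0227  0.2545] yang -12.7 tool shift mm [0. 0. 0.] F [-0.1 -0.2 -1. ] op mm -0.2 ff 0.0 t 18.62 q [-0.19  0.19  1.65 -0.    1.3   0.03]
 spin 1.9
origin 0.78 [0.0661 0.0008 0.    ]
bevel edge: x at y=0 0.0399 slope 0.0291 n 58 58 y range -0.066 0.158
 edge at ya,yb [0.0367 0.0426] pts [[280, 12], [295, 240]]
```

View pics/w8.png

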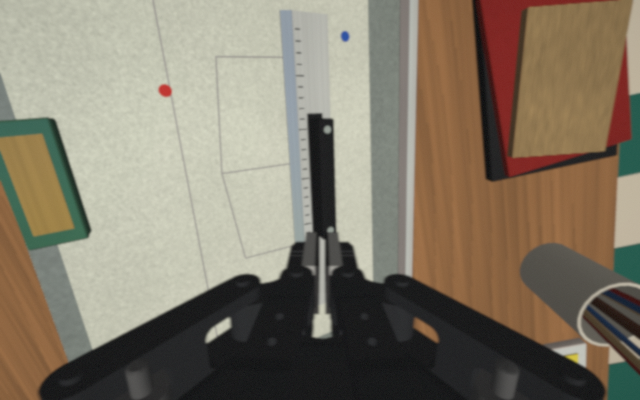

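The straightedge now lies flat with its bevel about 40 mm down-board of centre and its centre y≈0. I have now viewed all the pictures I should, so from here I use numbers only. Gripping jams it, so I will push the low square edge with shut fingers, alternately either side of the grip.

```bash
python3 - <<'E'
from h import *
go(W([.113,.087,0])+[0,0,.015]); go(W([.113,.087,0]))
E
```

```text
tcp [ 0.6345 -0.0224  0.2519] yang -12.7 tool shift mm [ 87.8  31.4 175.6] F [-0.2 -0.2 -0.4] op mm 0.1 ff 0.0 t 18.72 q [-0.19  0.19  1.66 -0.    1.3   0.03]
tcp [ 0.6345 -0.0224  0.2519] yang -12.7 tool shift mm [ 87.8  31.5 190.6] F [-0.2 -0.2 -0.4] op mm 0.1 ff 0.0 t 18.72 q [-0.19  0.19  1.66 -0.    1.3   0.03]
```

```bash
python3 -m handwheel '[[[0,0.03,0.012,0.01,0],[0,0.03,0.012,0.025,0],[0,0.028,0.008,0.028,0],[0,0,0,0.035,0],[0,0,0,0.035,0],[0,0,0,0.025,0],[0,0,0,0.012,0],[0,0,0,0.005,0],[0,0,0,0,0]]]'
python3 -m handwheel '[[[0,0,0,0.003,0],[0,0,0,0.003,0],[0,0,0,0.002,0],[0,0,0,0,0]]]'
python3 - <<'E'
from h import *
go(W([.113,.087,0]))
E
```

```text
time: 19.47
eef_pos: [0.685, 0.0562, 0.0772]
tcp_rot: [0.781, 0.625, -0.001, -0.001]
contact_force: [1.0, -0.2, -0.1]
opening: -0.003
finger_force: 0.0
time: 19.8
eef_pos: [0.6867, 0.0561, 0.0721]
tcp_rot: [0.781, 0.625, 0.001, 0.001]
contact_force: [0.0, 0.5, -0.1]
opening: 0.002
finger_force: 0.0
tcp [0.6867 0.0561 0.0721] yang -12.7 tool shift mm [-0.3 -3.1 11.1] F [ 0.   0.5 -0.1] op mm 0.2 ff 0.0 t 19.8 q [-0.07  0.47  1.64 -0.    1.03  0.16]
```

```bash
python3 -m handwheel '[[[0,0,0,0.003,0],[0,0,0,0.002,0],[0,0,0,0,0]]]'; python3 -m handwheel '[[[0,0,0,0.002,0],[0,0,0,0,0]]]';python3 -m handwheel '[[[0,0,0,0.0015,0],[0,0,0,0,0]]]'
```

```text
time: 20.05
eef_pos: [0.6864, 0.0563, 0.0664]
tcp_rot: [0.781, 0.625, 0.0, 0.0]
contact_force: [0.2, 0.6, 0.6]
opening: -0.0
finger_force: 0.3
time: 20.22
eef_pos: [0.6869, 0.0562, 0.0659]
tcp_rot: [0.781, 0.625, 0.0, 0.0]
contact_force: [-1.7, 0.8, 4.4]
opening: 0.003
finger_force: 1.9
time: 20.38
eef_pos: [0.6874, 0.0563, 0.0655]
tcp_rot: [0.781, 0.625, 0.001, 0.001]
contact_force: [-1.8, -0.1, 9.5]
opening: -0.003
finger_force: 3.3
```

```bash
python3 -m handwheel '[[[0,0,0,-0.0045,0],[0,-0.0005,-0.0072,-0.0035,0],[0,-0.0005,-0.0072,-0.0035,0],[0,-0.0005,-0.0072,-0.0035,0],[0,-0.0005,-0.0072,-0.0035,0],[0,-0.0005,-0.0072,-0.0035,0],[0,0,0,0,0]]]'
python3 - <<'E'
from se import *
go(W([.113,.087,0])); se()
E
```

```text
time: 20.97
eef_pos: [0.6492, 0.0621, 0.0854]
tcp_rot: [0.781, 0.625, -0.0, -0.0]
contact_force: [0.3, 0.4, -0.1]
opening: 0.001
finger_force: 0.3
tcp [0.6492 0.0621 0.0854] yang -12.6 tool shift mm [ 2.1 34.8 24.4] F [ 0.3  0.4 -0.1] op mm 0.1 ff 0.3 t 20.97 q [-0.06  0.39  1.73 -0.    1.02  0.16]
tcp [0.6494 0.062  0.085 ] yang -12.6 tool shift mm [0. 0. 0.] F [ 0.  -0.3 -0.2] op mm 0.1 ff 0.2 t 21.02 q [-0.06  0.39  1.73 -0.    1.02  0.16]
 spin 2.0
bevel edge: x at y=0 0.0237 slope -0.1816 n 38 47 y range 0.056 0.155
 edge at ya,yb [0.0432 0.0066] pts [[135, 152], [216, 332]]
```

```bash
python3 -m handwheel '[[[0,0.0005,0.0072,0.0035,0],[0,-0.0327,0.0082,0.003,0],[0,-0.0327,0.0082,0.003,0],[0,-0.0327,0.0082,0.003,0],[0,-0.0327,0.0082,0.003,0],[0,-0.0327,0.0082,0.003,0],[0,0,0,0,0],[0,-0.0005,-0.0081,-0.0039,0],[0,-0.0005,-0.0081,-0.0039,0],[0,-0.0005,-0.0081,-0.0039,0],[0,-0.0005,-0.0081,-0.0039,0],[0,-0.0005,-0.0081,-0.0039,0]]]'
cat > tb.py <<'E'
from se import *
s=get_state(); print("TCP in board",(Rb.T@(np.array(s["eef_pos"])-tb)).round(4),"height above board vert",round(float((Rb.T@(np.array(s["eef_pos"])-tb))[2]/.899),4))
se()
E
python3 tb.py
```

```text
time: 22.12
eef_pos: [0.6215, -0.1004, 0.0867]
tcp_rot: [0.78, 0.626, 0.0, 0.001]
contact_force: [3.8, -2.0, -0.2]
opening: -0.001
finger_force: 2.1
TCP in board [ 0.0687 -0.0777  0.0069] height above board vert 0.0077
tcp [ 0.6205 -0.1001  0.0873] yang -12.6 tool shift mm [0. 0. 0.] F [ 1.6 -0.8  0.8] op mm 0.3 ff 1.3 t 22.17 q [-0.32  0.34  1.79 -0.    1.01 -0.1 ]
 spin 2.0
bevel edge: x at y=0 -0.0073 slope 0.1847 n 22 40 y range -0.135 -0.028
 edge at ya,yb [-0.0271  0.0102] pts [[145, 192], [147, 292]]
```

```bash
python3 -m handwheel '[[[0,-0.0005,-0.0081,-0.0039,0],[0,-0.0005,-0.0081,-0.0039,0],[0,0,0,0,0],[0,0.0005,0.0072,0.0035,0],[0,0.0333,0.0034,0.0027,0],[0,0.0333,0.0034,0.0027,0],[0,0.0333,0.0034,0.0027,0],[0,0.0333,0.0034,0.0027,0],[0,0.0333,0.0034,0.0027,0],[0,0,0,0,0]]]'
sed -i 's/print("bevel edge/print("resid",np.c_[P[::6,1],e[::6]].round(3).tolist()); print("bevel edge/' se.py; python3 tb.py
```

```text
time: 23.1
eef_pos: [0.6672, 0.0636, 0.0759]
tcp_rot: [0.779, 0.626, 0.001, -0.001]
contact_force: [2.4, 4.0, 2.5]
opening: 0.0
finger_force: 1.7
TCP in board [0.0909 0.0914 0.0057] height above board vert 0.0064
tcp [0.6668 0.062  0.076 ] yang -12.5 tool shift mm [0. 0. 0.] F [2.5 3.3 3.3] op mm -0.0 ff 1.7 t 23.15 q [-0.06  0.43  1.69  0.    1.02  0.16]
 spin 2.1
resid [[0.2, 0.0], [0.193, 0.0], [0.186, -0.0], [0.179, -0.0], [0.172, 0.0], [0.165, 0.0], [0.157, 0.0], [0.15, 0.0], [0.142, 0.0], [0.134, -0.0], [0.125, -0.0], [0.117, -0.0], [0.108, -0.0], [0.099, -0.0], [0.089, -0.0], [0.08, -0.0], [0.07, -0.0]]
bevel edge: x at y=0 -0.0617 slope 0.2646 n 100 100 y range 0.065 0.2
 edge at ya,yb [-0.0901 -0.0367] pts [[0, 0], [0, 396]]
```

```bash
cat > tops.py <<'E'
from h import *
def tops():
  for n in ("top","scene"):
    im=viewer.read_camera(n); c=cam(n)
    for d in viewer.outline_of(n,"straightedge")[:1]:
        m=d["mask"].astype(np.uint8); ct=max(cv2.findContours(m,0,2)[0],key=cv2.contourArea); h=cv2.convexHull(ct); q=cv2.approxPolyDP(h,.02*cv2.arcLength(h,1),True)[:,0]
        P=toplane(c,q,Rb,tb,.003)[:,:2]; print(n,round(d["confidence"],2),m.sum(),P.round(3).tolist())
    for d in viewer.pinpoint(n,"straightedge")[:1]: print(n,"origin",round(d["confidence"],2),toplane(c,np.array(d["xy"])*[640,400],Rb,tb,0)[0,:2].round(4))
tops()
E
python3 tops.py
```

```text
top 0.59 1764 [[0.185, -0.27], [-0.049, -0.067], [-0.025, -0.032], [0.195, -0.23]]
top origin 0.61 [ 0.0793 -0.1595]
scene 0.9 1788 [[-0.045, -0.058], [-0.007, -0.043], [0.202, -0.252], [0.166, -0.272]]
scene origin 0.95 [ 0.0832 -0.1615]
```

The numbers show the straightedge was swept round while I traversed. Its origin is now at about board (0.083,-0.16) and it is turned about 46° with its low end over the ledge; the wide knuckles probably caught the grip. I back off upward, turn to match it, and re-measure from above.

```bash
python3 - <<'E'
from h import *
go(W([.149,-.217,0])+[0,0,.14],40)
E
```

```text
tcp [0.6656 0.0578 0.0763] yang -12.7 tool shift mm [-298.5   69.9 -109. ] F [2.  2.5 2. ] op mm 0.0 ff 1.2 t 23.55 q [-0.07  0.43  1.69  0.    1.02  0.16]
 spin -52.7
```

```bash
python3 -m handwheel '[[[0,0,0.005,-0.03,0],[0,-0.01,0.005,-0.04,0],[0,-0.034,0.005,-0.03,0],[0,-0.036,0.004,-0.025,0],[0,-0.036,0.004,0,0],[0,-0.036,0.004,0,0],[0,-0.036,0.004,0,0],[0,-0.036,0.004,0,0],[0,-0.036,0,0,-7.1],[0,0,0,0,-7.1],[0,0,0,0,-7.1],[0,0,0,0,-7.1]]]'
python3 -m handwheel '[[[0,0,0,0,-7.1],[0,0,0,0,-7.1],[0,0,0,0,-7.1],[0,0,0,0,-3],[0,0,0,0,0]]]'
cat > meas.py <<'E'
from h import *
def meas():
    for n in ("wrist","scene","top"):
        c=cam(n); im=viewer.read_camera(n); cv2.imwrite("pics/last_%s.png"%n,im)
        for d in viewer.pinpoint(n,"straightedge")[:1]: print(n,"origin",round(d["confidence"],2),toplane(c,np.array(d["xy"])*[640,400],Rb,tb,0)[0,:2].round(4))
        for d in viewer.outline_of(n,"straightedge")[:1]:
            m=d["mask"].astype(np.uint8); ct=max(cv2.findContours(m,0,2)[0],key=cv2.contourArea); h=cv2.convexHull(ct); q=cv2.approxPolyDP(h,.02*cv2.arcLength(h,1),True)[:,0]
            print(" ",round(d["confidence"],2),m.sum(),toplane(c,q,Rb,tb,.005)[:,:2].round(3).tolist(), q.tolist() if n=="wrist" else "")
        if n=="wrist": # black grip: dark blob
            pass
    s=get_state(); print("TCP in board",(Rb.T@(np.array(s["eef_pos"])-tb)).round(4)); go(s["eef_pos"])
if __name__=="__main__": meas()
E
python3 meas.py
```

```text
time: 24.55
eef_pos: [0.641, -0.1997, 0.1956]
tcp_rot: [0.602, 0.798, -0.001, -0.002]
contact_force: [0.6, 0.1, 0.6]
opening: -0.003
finger_force: 0.0
time: 24.97
eef_pos: [0.6415, -0.1984, 0.1958]
tcp_rot: [0.422, 0.906, -0.001, -0.002]
contact_force: [-0.4, 0.2, 0.4]
opening: -0.004
finger_force: 0.0
wrist origin 0.58 [ 0.0814 -0.1542]
  0.89 13644 [[0.012, -0.057], [0.159, -0.196], [0.162, -0.263], [-0.018, -0.094]] [[364, 0], [332, 229], [287, 267], [295, 1]]
scene origin 0.94 [ 0.0797 -0.1544]
  0.85 1808 [[-0.044, -0.058], [-0.007, -0.043], [0.207, -0.249], [0.167, -0.274]] 
top origin 0.57 [ 0.0669 -0.1524]
  0.93 660 [[0.068, -0.132], [-0.005, -0.107], [-0.046, -0.071], [-0.049, -0.059], [-0.026, -0.035], [-0.01, -0.035], [0.072, -0.115]] 
TCP in board [ 0.0533 -0.1703  0.1227]
tcp [ 0.6435 -0.1977  0.1975] yang 40.0 tool shift mm [0. 0. 0.] F [ 0.7  0.2 -0.2] op mm -0.0 ff 0.0 t 25.42 q [-0.45  0.31  1.61 -0.    1.22 -1.15]
```

```bash
python3 - <<'E'
from h import *
P=W([.1458,-.2143,0])+[0,0,.027]; go(P,33)
s=get_state(); d=P-s["eef_pos"]
for a in (33,): 
  a=np.radians(a); y=np.array([np.cos(a),np.sin(a)]); x=np.array([-np.sin(a),np.cos(a)]); print("after spin x,y,z",(d[:2]@x).round(4),(d[:2]@y).round(4),-d[2].round(4))
E
```

```text
tcp [ 0.6435 -0.1977  0.1975] yang 40.0 tool shift mm [-51.  -13.9 123.8] F [ 0.7  0.2 -0.2] op mm -0.0 ff 0.0 t 25.42 q [-0.45  0.31  1.61 -0.    1.22 -1.15]
 spin 7.0
after spin x,y,z -0.0523 -0.0076 0.1238
```

```bash
python3 -m handwheel '[[[0,0,0,0,7],[0,-0.026,-0.004,0.01,0],[0,-0.026,-0.004,0.02,0],[0,0,0,0.035,0],[0,0,0,0.03,0],[0,0,0,0.02,0],[0,0,0,0.009,0],[0,0,0,0,0],[0,0,0,0,0]]]'
python3 -m handwheel '[[[0,0.0095,0,-0.003,0],[0,0.0095,0,-0.003,0],[0,0.0095,0,-0.003,0],[0,0.0095,0,-0.003,0],[0,0.0095,0,-0.003,0],[0,0,0,0,0]]]'
python3 meas.py
```

```text
time: 26.17
eef_pos: [0.6656, -0.2457, 0.074]
tcp_rot: [0.477, 0.879, -0.0, 0.0]
contact_force: [-0.5, -0.2, 0.4]
opening: 0.002
finger_force: 0.0
time: 26.67
eef_pos: [0.6399, -0.2047, 0.0912]
tcp_rot: [0.476, 0.879, 0.0, 0.002]
contact_force: [1.6, -0.7, 0.9]
opening: -0.005
finger_force: 0.7
wrist origin 0.91 [ 0.0536 -0.116 ]
  0.75 25930 [[0.052, -0.069], [0.133, -0.163], [0.11, -0.22], [0.014, -0.108]] [[406, 0], [362, 230], [278, 279], [276, 0]]
  0.88 1807 [[-0.065, -0.014], [-0.025, 0.008], [0.165, -0.226], [0.126, -0.243]] 
top origin 0.75 [ 0.0473 -0.1244]
  0.88 926 [[0.076, -0.117], [0.047, -0.126], [0.023, -0.117], [-0.029, -0.064], [-0.064, -0.013], [-0.038, 0.011], [-0.021, 0.006]] 
TCP in board [ 0.0983 -0.1789  0.0222]
tcp [ 0.6386 -0.2056  0.0875] yang 33.0 tool shift mm [0. 0. 0.] F [-0.2 -1.4  0.3] op mm -0.4 ff 0.1 t 27.12 q [-0.46  0.42  1.68  0.    1.04 -1.04]
```

```bash
python3 -m handwheel '[[[0,0.0095,0.0009,-0.0028,0],[0,0.0095,0.0009,-0.0028,0],[0,0.0095,0.0009,-0.0028,0],[0,0.0095,0.0009,-0.0028,0],[0,0.0095,0.0009,-0.0028,0],[0,0,0,0,0],[0,-0.008,0,-0.01,0],[0,0,0,-0.04,0],[0.03,0.01,0.002,-0.035,0],[0.04,0.034,0.003,-0.02,0],[0.04,0.034,0.003,-0.01,0],[0.04,0,0,0,0]]]'
sed -i 's/("wrist","scene","top")/("wrist","scene")/' meas.py; python3 meas.py
```

```text
time: 28.12
eef_pos: [0.586, -0.0977, 0.2226]
tcp_rot: [0.476, 0.88, 0.001, 0.003]
contact_force: [1.3, 0.2, -0.1]
opening: 0.467
finger_force: 0.0
wrist origin 0.81 [ 0.0381 -0.0692]
  0.81 16695 [[-0.019, 0.073], [0.134, -0.196], [0.095, -0.216], [-0.055, 0.038]] [[420, 0], [314, 299], [278, 302], [355, 0]]
scene origin 0.71 [ 0.039  -0.0777]
  0.68 1856 [[-0.059, 0.055], [-0.017, 0.062], [0.124, -0.202], [0.083, -0.207]] 
TCP in board [-0.0198 -0.0844  0.1082]
tcp [ 0.5858 -0.1015  0.2166] yang 33.0 tool shift mm [0. 0. 0.] F [-0.4  0.8 -0.7] op mm 40.0 ff 0.0 t 28.42 q [-0.34  0.12  1.79 -0.    1.23 -0.92]
```

```bash
cat > plan.py <<'E'
from h import *
def plan(P,yang):   # spin first, then shift along new tool axes
    s=get_state(); d=np.array(P)-s["eef_pos"]; Rt=R.from_quat(s["tcp_rot"]).as_matrix(); a0=np.degrees(np.arctan2(Rt[1,1],Rt[0,1]))
    a=np.radians(yang); y=np.array([np.cos(a),np.sin(a)]); x=np.array([-np.sin(a),np.cos(a)])
    print("spin",round(a0-yang,1),"then xyz mm",(1000*np.array([d[:2]@x,d[:2]@y,-d[2]])).round(1))
def dirs(v,yang): # board vector mm -> tool at yang
    d=Rb@np.array([v[0],v[1],0]); a=np.radians(yang); y=np.array([np.cos(a),np.sin(a)]); x=np.array([-np.sin(a),np.cos(a)])
    print("tool step",np.array([d[:2]@x,d[:2]@y,-d[2]]).round(2))
E
python3 -c "
from plan import *
plan(W([.082,-.145,0])+[0,0,.02],18); dirs([-4.9,8.7],18)"
```

```text
spin 15.0 then xyz mm [-74.   11.8 121.9]
tool step [ 9.75  0.03 -2.15]
```

```bash
python3 -m handwheel '[[[0.01,0,0,0,7.1],[0,-0.01,0.002,0,7.1],[0,-0.032,0.005,0.01,0.8],[0,-0.032,0.005,0.02,0],[0,0,0,0.035,0],[0,0,0,0.03,0],[0,0,0,0.019,0],[0,0,0,0.008,0],[0,0,0,0,0],[0,0.0098,0,-0.0022,0],[0,0.0098,0,-0.0022,0],[0,0.0098,0,-0.0022,0]]]'
python3 -m handwheel '[[[0,0.0098,0,-0.0022,0],[0,0.0098,0,-0.0022,0],[0,0.0098,0,-0.0022,0],[0,0.0098,0,-0.0022,0],[0,0.0098,0,-0.0022,0],[0,0.0098,0,-0.0022,0],[0,0,0,0,0]]]'
python3 meas.py
```

```text
time: 29.42
eef_pos: [0.6136, -0.1379, 0.1046]
tcp_rot: [0.587, 0.809, 0.0, 0.002]
contact_force: [0.7, -2.0, -0.5]
opening: -0.0
finger_force: 0.4
time: 30.0
eef_pos: [0.5947, -0.0809, 0.1169]
tcp_rot: [0.587, 0.81, 0.001, 0.001]
contact_force: [1.5, -1.1, 1.9]
opening: 0.001
finger_force: 0.6
wrist origin 0.98 [0.0121 0.011 ]
  0.69 27734 [[0.035, 0.071], [0.068, -0.059], [0.018, -0.1], [-0.02, 0.037]] [[448, 0], [363, 240], [265, 282], [321, 0]]
  0.7 1740 [[0.028, -0.144], [-0.048, 0.144], [-0.019, 0.161], [0.07, -0.136]] 
TCP in board [ 0.029  -0.0638  0.018 ]
tcp [ 0.5933 -0.0819  0.1141] yang 18.0 tool shift mm [0. 0. 0.] F [-0.4 -0.4 -0.6] op mm 0.1 ff 0.0 t 30.3 q [-0.31  0.24  1.86  0.    1.04 -0.62]
```

```bash
python3 -c "
from plan import *
plan(W([.090,-.0745,0])+[0,0,.008],-9); dirs([-9,0],-9)"
```

```text
spin 27.0 then xyz mm [-10.7  46.9  34.9]
tool step [ 0.   -8.09 -3.95]
```

```bash
python3 -m handwheel '[[[0,-0.008,0,-0.015,0],[0,0,0,-0.015,7],[0,0,0.008,0,7],[0,0,0.01,0,7],[0,-0.003,0.03,0.01,6],[0,0,0,0.03,0],[0,0,0,0.018,0],[0,0,0,0.006,0],[0,0,0,0,0]]]'
python3 -c "
from plan import *
plan(W([.090,-.0745,0])+[0,0,.008],-9)
s=get_state();print(s['contact_force'])"
```

```text
time: 31.05
eef_pos: [0.6426, -0.0918, 0.0785]
tcp_rot: [0.76, 0.65, -0.001, -0.003]
contact_force: [-0.2, -0.4, -0.7]
opening: 0.001
finger_force: 0.0
spin 0.0 then xyz mm [-8.6 -3.3 -0.7]
[-0.24487686 -0.36760809 -0.68655869]
```

```bash
python3 -m handwheel '[[[0,-0.004,-0.0081,-0.003,0],[0,-0.002,-0.0081,-0.0039,0],[0,0,-0.0081,-0.0039,0],[0,0,-0.0081,-0.0039,0],[0,0,-0.0081,-0.0039,0],[0,0,-0.0081,-0.0039,0],[0,0,-0.0081,-0.0039,0],[0,0,-0.0081,-0.0039,0],[0,0,0,0,0]]]'
python3 meas.py
```

```text
time: 31.8
eef_pos: [0.5786, -0.0878, 0.1127]
tcp_rot: [0.76, 0.65, 0.0, 0.0]
contact_force: [1.0, -0.3, -0.6]
opening: -0.001
finger_force: 0.0
wrist origin 0.85 [0.0124 0.0095]
  0.68 26779 [[-0.021, 0.039], [0.034, 0.046], [0.06, -0.106], [0.006, -0.067]] [[227, 0], [350, 0], [378, 281], [298, 240]]
scene origin 0.88 [0.0143 0.0028]
  0.69 1830 [[0.06, -0.14], [0.028, -0.144], [-0.048, 0.153], [-0.007, 0.159]] 
TCP in board [ 0.0189 -0.0721  0.0106]
tcp [ 0.5798 -0.0881  0.1118] yang -8.9 tool shift mm [0. 0. 0.] F [0.  0.  2.7] op mm 0.1 ff 1.3 t 32.1 q [-0.32  0.22  1.89  0.    1.03 -0.17]
```

```bash
python3 -m handwheel '[[[0,0,0,-0.008,0],[0,0,0.032,0.0156,0],[0,0,0.032,0.0156,0],[0,0,0,0.01,0],[0,0,0,0,0],[0,0,0,0,0]]]'
python3 -c "
from plan import *
plan(W([.090,-.075,0])+[0,0,.0065],-9)
s=get_state();p=Rb.T@(np.array(s['eef_pos'])-tb);print(s['contact_force'],p,p[2]/.899)"
```

```text
time: 32.6
eef_pos: [0.642, -0.0978, 0.0775]
tcp_rot: [0.76, 0.65, -0.001, -0.001]
contact_force: [-0.8, 0.7, 1.0]
opening: 0.0
finger_force: 0.0
spin 0.1 then xyz mm [-3.1 -3.7 -0.1]
[-0.7741523   0.72809917  0.97912683] [ 0.09053125 -0.07189129  0.00737062] 0.008198687304624377
```

```bash
python3 -m handwheel '[[[0,0,0,0.002,0],[0,0,0,0,0]]]'; python3 -m handwheel '[[[0,0,0,0.001,0],[0,0,0,0,0]]]'; python3 -c "
from h import *
s=get_state();p=Rb.T@(np.array(s['eef_pos'])-tb);print(s['contact_force'],p,p[2]/.899)"
```

```text
time: 32.77
eef_pos: [0.642, -0.0978, 0.077]
tcp_rot: [0.76, 0.65, -0.0, -0.0]
contact_force: [-0.9, 0.2, 0.6]
opening: -0.001
finger_force: 0.0
time: 32.93
eef_pos: [0.6423, -0.0979, 0.0761]
tcp_rot: [0.76, 0.65, 0.0, 0.0]
contact_force: [0.1, 0.2, 0.3]
opening: -0.002
finger_force: 0.0
[0.1352015  0.24817226 0.30021167] [ 0.09148793 -0.07195172  0.00619432] 0.00689023774996087
```

```bash
python3 -m handwheel '[[[0,0,-0.004,-0.001,0],[0,0,-0.0081,-0.0039,0],[0,0,-0.0081,-0.0039,0],[0,0,-0.0081,-0.0039,0],[0,0,-0.0081,-0.0039,0],[0,0,-0.0081,-0.0039,0],[0,0,0,0,0]]]';  python3 -c "
from h import *
s=get_state();p=Rb.T@(np.array(s['eef_pos'])-tb);print(s['contact_force'],p,p[2]/.899)
viewer.read_camera('scene')
for d in viewer.pinpoint('scene','straightedge')[:1]: print(toplane(cam('scene'),np.array(d['xy'])*[640,400],Rb,tb,0)[0])"
```

```text
time: 33.52
eef_pos: [0.5977, -0.091, 0.0974]
tcp_rot: [0.76, 0.65, -0.0, 0.0]
contact_force: [-0.1, -0.6, 4.9]
opening: -0.003
finger_force: 2.1
[-0.07675302 -0.5932307   4.85556826] [ 0.04153583 -0.07215754  0.00558191] 0.006209021175325978
[0.00473677 0.0052115  0.        ]
```

```bash
python3 -m handwheel '[[[0,0,-0.0081,-0.0045,0],[0,0,-0.0081,-0.0044,0],[0,0,0,0,0]]]'; python3 meas.py
```

```text
time: 33.87
eef_pos: [0.5816, -0.0883, 0.1054]
tcp_rot: [0.76, 0.65, -0.0, -0.0]
contact_force: [0.2, -0.8, 4.1]
opening: -0.002
finger_force: 1.8
wrist origin 0.95 [-0.0075  0.02  ]
  0.68 31900 [[0.019, 0.042], [0.005, -0.078], [-0.039, -0.081], [-0.029, 0.036]] [[311, 0], [288, 266], [196, 295], [187, 0]]
scene origin 0.67 [-0.0039  0.0241]
TCP in board [ 0.0236 -0.0719  0.0055]
tcp [ 0.5818 -0.0883  0.1052] yang -8.9 tool shift mm [0. 0. 0.] F [-3.2  0.7  7. ] op mm -0.3 ff 2.5 t 34.17 q [-0.32  0.24  1.89 -0.    1.02 -0.17]
```

```bash
python3 -m handwheel '[[[0,0,0.007,0.0035,0],[0,0,0.001,-0.035,0],[0,0.02,0,-0.02,0],[0,0.0365,0.005,0,0],[0,0.0365,0.005,0,0],[0,0.0365,0.005,0,0],[0,0.0365,0.005,0,0],[0,0.011,0,0.028,0],[0,0,0,0.026,0],[0,0,0,0.0075,0],[0,0,0,0,0]]]'; python3 -c "
from h import *
s=get_state();p=Rb.T@(np.array(s['eef_pos'])-tb);print(s['contact_force'],p,p[2]/.899)"
```

```text
time: 35.08
eef_pos: [0.6367, 0.0827, 0.093]
tcp_rot: [0.76, 0.65, -0.001, -0.002]
contact_force: [-0.4, 0.1, 0.6]
opening: 0.001
finger_force: 0.0
[-0.43109788  0.12417632  0.63174849] [0.05366758 0.1055558  0.0065403 ] 0.007275087579652343
```

```bash
python3 -m handwheel '[[[0,0,-0.004,-0.0008,0],[0,0,-0.0079,-0.0039,0],[0,0,-0.0079,-0.0039,0],[0,0,-0.0079,-0.0039,0],[0,0,-0.0079,-0.0039,0],[0,0,0,0,0]]]'; python3 meas.py
```

```text
time: 35.58
eef_pos: [0.6015, 0.0877, 0.1125]
tcp_rot: [0.76, 0.65, 0.0, 0.0]
contact_force: [-0.4, -0.2, -0.2]
opening: -0.002
finger_force: 0.0
  0.97 16339 [[-0.0, 0.172], [0.005, 0.11], [-0.009, 0.092], [-0.042, 0.096], [-0.047, 0.169]] [[292, 116], [304, 240], [281, 278], [213, 287], [181, 127]]
scene origin 0.83 [-0.0112  0.0195]
  0.8 1605 [[-0.016, -0.141], [-0.039, 0.033], [-0.031, 0.06], [-0.003, 0.074], [0.016, -0.137]] 
TCP in board [0.015  0.1049 0.0078]
tcp [0.6028 0.0874 0.1111] yang -9.0 tool shift mm [0. 0. 0.] F [ 0.4 -0.5  0.3] op mm 0.2 ff 0.0 t 35.88 q [-0.02  0.27  1.83 -0.    1.04  0.13]
```

```bash
python3 -m handwheel '[[[0,0,0.008,0.0035,0],[0,0,0.001,-0.035,0],[0,-0.02,0,-0.02,0],[0,-0.0365,0.0055,0,0],[0,-0.0365,0.0055,0,0],[0,-0.0365,0.0055,0,0],[0,-0.0365,0.0055,0,0],[0,-0.016,0,0.028,0],[0,0,0,0.028,0],[0,0,0,0.0125,0],[0,0,0,0,0]]]'; python3 -c "
from h import *
s=get_state();p=Rb.T@(np.array(s['eef_pos'])-tb);print(s['contact_force'],p,p[2]/.899)"
```

```text
time: 36.8
eef_pos: [0.606, -0.0983, 0.0937]
tcp_rot: [0.76, 0.649, -0.0, 0.0]
contact_force: [0.3, -0.3, -0.6]
opening: -0.003
finger_force: 0.0
[ 0.27254616 -0.29137887 -0.56003786] [ 0.05155259 -0.07804961  0.0063177 ] 0.007027472851754279
```

```bash
python3 -m handwheel '[[[0,0,-0.0055,-0.002,0],[0,0,-0.0081,-0.0039,0],[0,0,-0.0081,-0.0039,0],[0,0,-0.0081,-0.0039,0],[0,0,-0.0081,-0.0039,0],[0,0,-0.0081,-0.0039,0],[0,0,-0.0065,-0.0031,0],[0,0,0,0,0]]]'; python3 meas.py
```

```text
time: 37.47
eef_pos: [0.552, -0.0886, 0.1198]
tcp_rot: [0.76, 0.65, -0.0, -0.0]
contact_force: [1.1, -0.2, 1.8]
opening: -0.002
finger_force: 0.5
wrist origin 0.64 [-0.0252  0.0213]
  0.6 32530 [[0.007, 0.04], [-0.028, -0.083], [-0.076, -0.088], [-0.047, 0.033]] [[354, 0], [288, 267], [185, 301], [230, 0]]
scene origin 0.64 [-0.0343  0.0154]
  0.96 1496 [[-0.063, -0.075], [-0.006, 0.174], [0.026, 0.163], [-0.021, -0.064]] 
TCP in board [-0.0077 -0.0771  0.0056]
tcp [ 0.5532 -0.0889  0.119 ] yang -8.9 tool shift mm [0. 0. 0.] F [-1.9  0.4  3.6] op mm -0.3 ff 1.7 t 37.77 q [-0.34  0.16  1.95 -0.    1.04 -0.18]
```

```bash
python3 -m handwheel '[[[0,0,0.008,0.0035,0],[0,0,0.001,-0.035,0],[0,0.02,0.005,-0.015,0],[0,0.0365,0.009,0.002,0],[0,0.0365,0.009,0.002,0],[0,0.0365,0.009,0.002,0],[0,0.0365,0.009,0.002,0],[0,0.011,0,0.028,0],[0,0,0,0.026,0],[0,0,0,0.0075,0],[0,0,0,0,0]]]'; python3 -c "
from h import *
s=get_state();p=Rb.T@(np.array(s['eef_pos'])-tb);print(s['contact_force'],p,p[2]/.899)"
```

```text
time: 38.68
eef_pos: [0.6311, 0.0789, 0.0948]
tcp_rot: [0.76, 0.65, 0.0, -0.0]
contact_force: [-0.2, 0.6, 1.1]
opening: -0.0
finger_force: 0.0
[-0.20465809  0.57019581  1.05025936] [0.04841333 0.10090573 0.00599059] 0.006663612389819622
```

```bash
python3 -m handwheel '[[[0,0,-0.0045,-0.0021,0],[0,0,-0.0081,-0.0039,0],[0,0,-0.0081,-0.0039,0],[0,0,-0.0081,-0.0039,0],[0,0,-0.0081,-0.0039,0],[0,0,0,0,0]]]'; python3 meas.py
```

```text
time: 39.18
eef_pos: [0.5921, 0.0841, 0.1146]
tcp_rot: [0.76, 0.65, -0.0, -0.0]
contact_force: [0.8, 0.7, 0.1]
opening: -0.002
finger_force: 0.0
  0.76 18585 [[-0.054, 0.171], [-0.007, 0.169], [-0.009, 0.107], [-0.018, 0.088], [-0.057, 0.091]] [[183, 107], [297, 112], [296, 240], [280, 278], [197, 293]]
scene origin 0.81 [-0.0332  0.0067]
  0.79 1532 [[-0.059, -0.143], [-0.06, 0.031], [-0.015, 0.066], [-0.021, -0.136]] 
TCP in board [0.0063 0.0998 0.0059]
tcp [0.5935 0.0838 0.1132] yang -9.0 tool shift mm [0. 0. 0.] F [-0.4 -0.2 -0.3] op mm -0.0 ff 0.0 t 39.48 q [-0.03  0.25  1.86 -0.    1.04  0.13]
```

```bash
python3 -m handwheel '[[[0,0,0.009,0.0044,0],[0,0,0.001,-0.036,0],[0,-0.02,0,-0.02,0],[0,-0.0365,0.0005,0,0],[0,-0.0365,0.0005,0,0],[0,-0.0365,0.0005,0,0],[0,-0.0365,0,0,0],[0,-0.011,0,0.028,0],[0,0,0,0.024,0],[0,0,0,0.0046,0],[0,0,0,0,0]]]'; python3 -c "
from h import *
s=get_state();p=Rb.T@(np.array(s['eef_pos'])-tb);print(s['contact_force'],p,p[2]/.899)"
```

```text
time: 40.4
eef_pos: [0.5777, -0.0939, 0.1075]
tcp_rot: [0.76, 0.649, -0.001, -0.0]
contact_force: [-0.0, -0.1, -0.3]
opening: -0.002
finger_force: 0.0
[-0.00941691 -0.11088066 -0.31820807] [ 0.01978021 -0.07807297  0.00616813] 0.006861101864936966
```

```bash
python3 -m handwheel '[[[0,0,-0.006,-0.0026,0],[0,0,-0.0068,-0.0033,0],[0,0,-0.0068,-0.0033,0],[0,0,-0.0058,-0.0028,0],[0,0,0,0,0],[0,0,0,0,0]]]'; python3 meas.py
```

```text
time: 40.9
eef_pos: [0.5522, -0.0886, 0.1212]
tcp_rot: [0.76, 0.65, 0.0, 0.0]
contact_force: [-0.8, -0.8, 1.2]
opening: 0.002
finger_force: 0.3
wrist origin 0.83 [-0.0359  0.017 ]
  0.69 30962 [[-0.011, 0.038], [-0.019, -0.07], [-0.033, -0.09], [-0.067, -0.085], [-0.06, 0.031]] [[318, 0], [304, 239], [279, 280], [207, 289], [193, 0]]
scene origin 0.65 [-0.0269  0.0171]
  0.78 1488 [[-0.053, -0.077], [-0.066, -0.057], [-0.053, 0.157], [-0.034, 0.17], [-0.007, 0.159], [-0.02, -0.051]] 
TCP in board [-0.009 -0.077  0.007]
tcp [ 0.5527 -0.0888  0.1208] yang -9.0 tool shift mm [0. 0. 0.] F [-1.5  0.6  3. ] op mm -0.4 ff 1.2 t 41.2 q [-0.34  0.15  1.95  0.    1.04 -0.18]
```

```bash
python3 -m handwheel '[[[0,0,-0.005,-0.0015,0],[0,0,-0.006,-0.0027,0],[0,0,0,0,0],[0,0,0,0,0]]]'
cat > edge.py <<'E'
from h import *
def edge(n="wrist",name="straightedge"):
    c=cam(n); im=viewer.read_camera(n); cv2.imwrite("pics/e.png",im)
    hsv=cv2.cvtColor(im,cv2.COLOR_BGR2HSV); m=(((hsv[...,0]<8)|(hsv[...,0]>172))&(hsv[...,1]>110)&(hsv[...,2]>90)).astype(np.uint8)
    k,l,st,ce=cv2.connectedComponentsWithStats(m)
    for i in range(1,k):
        P=toplane(c,ce[i],Rb,tb)[0]
        if 5<st[i,4]<400 and -.12<P[0]<-.03 and abs(P[1])<.15: print("dot",ce[i].round(1),st[i,4],P.round(4))
    for d in viewer.outline_of(n,name)[:1]:
        mm=d["mask"]; pts=np.array([[np.nonzero(mm[r])[0][0],r] for r in range(4,400,4) if mm[r].sum()>20],float)
        P=toplane(c,pts,Rb,tb,.001); print("conf",round(d["confidence"],2),np.c_[P[::5,:2].round(4),pts[::5]].tolist())
    s=get_state(); p=Rb.T@(np.array(s["eef_pos"])-tb); print("TCP",p.round(4),s["contact_force"].round(1),round(s["time"],2))
edge()
E
python3 edge.py
```

```text
time: 41.53
eef_pos: [0.5422, -0.0876, 0.1259]
tcp_rot: [0.76, 0.65, 0.001, 0.001]
contact_force: [2.8, -0.7, 4.1]
opening: -0.0
finger_force: 4.0
conf 0.89 [[-0.0628, 0.0317, 216.0, 4.0], [-0.0638, 0.0247, 215.0, 24.0], [-0.0645, 0.0177, 215.0, 44.0], [-0.0652, 0.0104, 215.0, 64.0], [-0.0662, 0.0029, 214.0, 84.0], [-0.067, -0.0049, 214.0, 104.0], [-0.0685, -0.0128, 212.0, 124.0], [-0.0685, -0.021, 214.0, 144.0], [-0.0701, -0.0294, 212.0, 164.0], [-0.0709, -0.0381, 212.0, 184.0], [-0.0718, -0.0471, 212.0, 204.0], [-0.0731, -0.0563, 211.0, 224.0], [-0.074, -0.0659, 211.0, 244.0], [-0.0754, -0.0757, 210.0, 264.0]]
TCP [-0.0207 -0.0774  0.0068] [ 1.9 -1.1  5.2] 41.63
```

```bash
python3 -m handwheel '[[[0,0,0.009,0.0044,0],[0,0,0.001,-0.036,0],[0,0.02,0.005,-0.018,0],[0,0.0365,0.005,0.002,0],[0,0.0365,0.005,0.002,0],[0,0.0365,0.005,0.002,0],[0,0.0365,0.005,0.002,0],[0,0.011,0,0.028,0],[0,0,0,0.024,0],[0,0,0,0.0054,0],[0,0,0,0,0]]]'; python3 edge.py
```

```text
time: 42.55
eef_pos: [0.603, 0.0837, 0.1084]
tcp_rot: [0.76, 0.65, -0.0, -0.002]
contact_force: [1.1, 1.8, 2.0]
opening: -0.003
finger_force: 0.8
conf 0.84 [[-0.047, 0.1722, 167.0, 108.0], [-0.0476, 0.1647, 168.0, 128.0], [-0.0482, 0.1569, 169.0, 148.0], [-0.0492, 0.149, 169.0, 168.0], [-0.0502, 0.1408, 169.0, 188.0], [-0.0513, 0.1323, 169.0, 208.0], [-0.0524, 0.1236, 169.0, 228.0], [-0.0531, 0.1146, 170.0, 248.0], [-0.0543, 0.1053, 170.0, 268.0], [-0.0558, 0.0958, 169.0, 288.0]]
TCP [0.0169 0.1005 0.0058] [0.1 1.9 1.9] 42.65
```

```bash
python3 -m handwheel '[[[0,0,-0.007,-0.0034,0],[0,0,-0.0069,-0.0034,0],[0,0,0,0,0],[0,0,0,0,0]]]'; python3 edge.py
```

```text
time: 42.98
eef_pos: [0.5885, 0.0842, 0.1155]
tcp_rot: [0.76, 0.65, -0.001, -0.001]
contact_force: [0.6, -0.1, 2.0]
opening: -0.004
finger_force: 0.5
dot [189.5 288.2] 152 [-0.0639  0.0911  0.    ]
conf 0.74 [[-0.0567, 0.1705, 185.0, 108.0], [-0.0568, 0.1628, 187.0, 128.0], [-0.0577, 0.1549, 187.0, 148.0], [-0.0583, 0.1467, 188.0, 168.0], [-0.0588, 0.1382, 189.0, 188.0], [-0.0594, 0.1295, 190.0, 208.0], [-0.06, 0.1204, 191.0, 228.0], [-0.0603, 0.111, 193.0, 248.0], [-0.0613, 0.1013, 193.0, 268.0]]
TCP [0.0013 0.0996 0.0059] [ 0.6  0.2 -0.2] 43.08
```

```bash
python3 -m handwheel '[[[0,0,0.009,0.003,0],[0,0,0.005,-0.03,0],[0,-0.01,0,-0.04,0],[0,-0.035,0,-0.04,0],[0,-0.035,0,-0.02,0],[0,-0.035,0,0,0],[0,0,0,0,0],[0,0,0,0,0]]]'; python3 edge.py
```

```text
time: 43.75
eef_pos: [0.5872, -0.0256, 0.2339]
tcp_rot: [0.761, 0.648, 0.0, -0.0]
contact_force: [0.6, -0.4, 0.3]
opening: 0.0
finger_force: 0.0
dot [217.9  61.2] 59 [-0.0632  0.095   0.    ]
conf 0.57 [[-0.0577, 0.1324, 221.0, 4.0], [-0.0589, 0.1197, 221.0, 24.0], [-0.0601, 0.1066, 221.0, 44.0], [-0.0613, 0.0931, 221.0, 64.0], [-0.0619, 0.0793, 222.0, 84.0], [-0.0632, 0.065, 222.0, 104.0], [-0.0638, 0.0502, 223.0, 124.0], [-0.0652, 0.035, 223.0, 144.0], [-0.0658, 0.0192, 224.0, 164.0], [-0.0673, 0.003, 224.0, 184.0], [-0.068, -0.0139, 225.0, 204.0], [-0.0695, -0.0312, 225.0, 224.0], [-0.0703, -0.0493, 226.0, 244.0], [-0.072, -0.0679, 226.0, 264.0]]
TCP [-0.037  -0.0072  0.1179] [-0.6 -0.2  0.1] 43.85
```

```bash
python3 -m handwheel '[[[0,-0.03,0,0,0],[0,-0.036,0,0,0],[0,-0.03,0,0,0],[0,0,0,0,0],[0,0,0,0,0]]]'; python3 edge.py
```

```text
time: 44.27
eef_pos: [0.572, -0.1186, 0.2329]
tcp_rot: [0.76, 0.649, -0.0, -0.001]
contact_force: [0.3, 0.3, -0.2]
opening: 0.002
finger_force: 0.0
dot [211.6 203.1] 96 [-0.0784 -0.106   0.    ]
conf 0.94 [[-0.0645, 0.037, 212.0, 4.0], [-0.0657, 0.0245, 212.0, 24.0], [-0.0663, 0.0116, 213.0, 44.0], [-0.0676, -0.0016, 213.0, 64.0], [-0.0682, -0.0153, 214.0, 84.0], [-0.0695, -0.0294, 214.0, 104.0], [-0.0701, -0.0439, 215.0, 124.0], [-0.0715, -0.0589, 215.0, 144.0], [-0.0722, -0.0744, 216.0, 164.0], [-0.073, -0.0905, 217.0, 184.0], [-0.0753, -0.1069, 216.0, 204.0], [-0.0753, -0.1242, 218.0, 224.0]]
TCP [-0.037  -0.1021  0.1184] [-0.6 -0.1 -0.3] 44.37
```

```bash
python3 -c "
from plan import *
plan(W([-.003,-.0774,.0063]),-9); dirs([-17.4,0],-9)"
```

```text
spin 0.1 then xyz mm [ 24.7 -18.6 115.6]
tool step [  0.   -15.64  -7.63]
```

```bash
python3 -m handwheel '[[[0,0.012,-0.004,0.01,0],[0,0.0127,-0.004,0.03,0],[0,0,0,0.036,0],[0,0,0,0.028,0],[0,0,0,0.012,0],[0,0,0,0.0045,0],[0,0,0,0,0],[0,0,0,0,0]]]';python3 -c "
from plan import *
s=get_state();p=Rb.T@(np.array(s['eef_pos'])-tb);print(s['contact_force'],p)
plan(W([-.0204,-.0774,.0063]),-9)"
```

```text
time: 45.03
eef_pos: [0.5684, -0.0921, 0.1139]
tcp_rot: [0.76, 0.65, 0.0, 0.0]
contact_force: [-0.0, -0.1, -1.0]
opening: -0.002
finger_force: 0.0
[-0.01260091 -0.06819246 -0.98413302] [ 0.00844653 -0.07781087  0.00776498]
spin 0.1 then xyz mm [  0.4 -26.6 -11.3]
```

```bash
python3 -m handwheel '[[[0,0,-0.006,-0.0012,0],[0,0,-0.009,-0.0042,0],[0,0,-0.007,-0.0035,0],[0,0,-0.0046,-0.0024,0],[0,0,0,0,0],[0,0,0,0,0]]]'; python3 edge.py
```

```text
time: 45.53
eef_pos: [0.5416, -0.089, 0.1256]
tcp_rot: [0.76, 0.65, 0.0, 0.0]
contact_force: [0.5, -0.0, 0.1]
opening: -0.003
finger_force: 0.0
conf 0.8 [[-0.0678, 0.0295, 203.0, 4.0], [-0.0689, 0.0227, 202.0, 24.0], [-0.0696, 0.0157, 202.0, 44.0], [-0.0707, 0.0085, 201.0, 64.0], [-0.0718, 0.0012, 200.0, 84.0], [-0.073, -0.0064, 199.0, 104.0], [-0.0738, -0.0142, 199.0, 124.0], [-0.075, -0.0222, 198.0, 144.0], [-0.0763, -0.0304, 197.0, 164.0], [-0.0776, -0.0388, 196.0, 184.0], [-0.0785, -0.0476, 196.0, 204.0], [-0.0795, -0.0566, 196.0, 224.0], [-0.0813, -0.0658, 194.0, 244.0], [-0.0823, -0.0754, 194.0, 264.0], [-0.0838, -0.0852, 193.0, 284.0]]
TCP [-0.0206 -0.0789  0.006 ] [0.8 0.2 0.4] 45.63
```

```bash
python3 -c "
from plan import *
a=np.radians(-9); e=np.array([np.cos(a),np.sin(a),0])
plan(W([-.0542,-.036,0])-.018*e+[0,0,.019],-9)"
```

```text
spin 0.0 then xyz mm [ 42.9 -50.8 -28.4]
```

```bash
python3 -m handwheel '[[[0,0,0.008,0.003,0],[0,0,0,-0.04,0],[0,0.01,0,-0.035,0],[0,0.033,-0.029,0,0],[0,0,-0.03,0,0],[0,0,0,0,0],[0,0,0,0.028,0],[0,0,0,0.0146,0],[0,0,0,0,0]]]'; python3 edge.py
```

```text
time: 46.38
eef_pos: [0.4993, -0.0405, 0.1522]
tcp_rot: [0.76, 0.65, -0.0, -0.001]
contact_force: [0.7, -0.2, 0.2]
opening: 0.003
finger_force: 0.0
conf 0.8 [[-0.0593, 0.0797, 349.0, 4.0], [-0.0601, 0.0713, 347.0, 24.0], [-0.0615, 0.0626, 344.0, 44.0], [-0.063, 0.0538, 341.0, 64.0], [-0.0639, 0.0447, 339.0, 84.0], [-0.0655, 0.0353, 336.0, 104.0], [-0.067, 0.0257, 333.0, 124.0], [-0.0681, 0.0158, 331.0, 144.0], [-0.0703, 0.0056, 327.0, 164.0], [-0.0708, -0.0049, 326.0, 184.0], [-0.0726, -0.0157, 323.0, 204.0], [-0.0738, -0.0269, 321.0, 224.0], [-0.0565, -0.0422, 348.0, 244.0], [-0.0526, -0.056, 353.0, 264.0]]
TCP [-0.0773 -0.0378  0.0104] [ 0.  -0.5  0. ] 46.48
```

```bash
python3 -m handwheel '[[[0,0,0.005,0.0024,0],[0,0,0.004,0.002,0],[0,0,0,0,0]]]'; python3 edge.py
```

```text
time: 46.73
eef_pos: [0.5091, -0.0422, 0.1498]
tcp_rot: [0.76, 0.65, 0.0, 0.0]
contact_force: [0.1, 0.0, 0.5]
opening: -0.0
finger_force: 0.0
conf 0.75 [[-0.0595, 0.0788, 327.0, 4.0], [-0.0605, 0.0705, 325.0, 24.0], [-0.0621, 0.062, 322.0, 44.0], [-0.0637, 0.0532, 319.0, 64.0], [-0.0642, 0.0443, 318.0, 84.0], [-0.0659, 0.0351, 315.0, 104.0], [-0.067, 0.0256, 313.0, 124.0], [-0.0682, 0.0159, 311.0, 144.0], [-0.07, 0.0059, 308.0, 164.0], [-0.0713, -0.0044, 306.0, 184.0], [-0.0726, -0.0151, 304.0, 204.0], [-0.0745, -0.0259, 301.0, 224.0], [-0.0451, -0.0436, 348.0, 244.0], [-0.0405, -0.0578, 354.0, 264.0]]
TCP [-0.0675 -0.0377  0.0108] [ 0.7 -0.1  0.4] 46.83
```

```bash
python3 -m handwheel '[[[0,0,0.005,0.0024,0],[0,0,0,0,0],[0,0,0,0,0]]]'; python3 edge.py
```

```text
time: 47.08
eef_pos: [0.5134, -0.0427, 0.1475]
tcp_rot: [0.76, 0.65, 0.0, 0.0]
contact_force: [0.5, -0.1, 0.9]
opening: -0.001
finger_force: 0.2
conf 0.86 [[-0.0562, 0.0787, 324.0, 4.0], [-0.0572, 0.0705, 322.0, 24.0], [-0.0578, 0.0621, 321.0, 44.0], [-0.0593, 0.0533, 318.0, 64.0], [-0.0604, 0.0444, 316.0, 84.0], [-0.0616, 0.0352, 314.0, 104.0], [-0.0633, 0.0258, 311.0, 124.0], [-0.0645, 0.0161, 309.0, 144.0], [-0.0657, 0.0061, 307.0, 164.0], [-0.067, -0.0042, 305.0, 184.0], [-0.0683, -0.0148, 303.0, 204.0], [-0.0696, -0.0257, 301.0, 224.0], [-0.0395, -0.0435, 349.0, 244.0], [-0.0356, -0.0576, 354.0, 264.0]]
TCP [-0.0622 -0.0376  0.0108] [ 0.9  0.  -0. ] 47.18
```

```bash
python3 -c "
from plan import *
plan(W([.018,.1005,.0060]),-9)"
```

```text
spin 0.0 then xyz mm [138.1  70.   39.5]
```

```bash
python3 -m handwheel '[[[0,0,-0.005,-0.02,0],[0,0.002,0,-0.03,0],[0,0.034,0.0188,0,0],[0,0.034,0.0188,0,0],[0,0.034,0.0188,0,0],[0,0.034,0.0188,0.008,0],[0,0,0,0.03,0],[0,0,0,0.032,0],[0,0,0,0.014,0],[0,0,0,0.005,0],[0,0,0,0,0],[0,0,0,0,0]]]';python3 -c "
from plan import *
s=get_state();p=Rb.T@(np.array(s['eef_pos'])-tb);print(s['contact_force'],p)
plan(W([.0022,.1,.0060]),-9)"
```

```text
time: 48.18
eef_pos: [0.604, 0.0825, 0.1088]
tcp_rot: [0.76, 0.65, 0.0, 0.0]
contact_force: [-0.5, 0.6, 0.1]
opening: -0.002
finger_force: 0.0
[-0.48758951  0.64821788  0.14822453] [0.01771734 0.1002357  0.00667725]
spin 0.0 then xyz mm [ -0.2 -14.2  -6.2]
```

```bash
python3 -m handwheel '[[[0,0,-0.007,-0.003,0],[0,0,-0.007,-0.0032,0],[0,0,0,0,0],[0,0,0,0,0]]]'; python3 edge.py
```

```text
time: 48.52
eef_pos: [0.5897, 0.085, 0.1153]
tcp_rot: [0.76, 0.65, 0.0, 0.0]
contact_force: [1.3, 1.0, -0.2]
opening: 0.0
finger_force: 0.0
dot [187.8 290.2] 174 [-0.0636  0.0912  0.    ]
conf 0.79 [[-0.0547, 0.1699, 188.0, 112.0], [-0.0552, 0.1621, 189.0, 132.0], [-0.0557, 0.1541, 190.0, 152.0], [-0.057, 0.1459, 189.0, 172.0], [-0.0572, 0.1373, 191.0, 192.0], [-0.0581, 0.1286, 191.0, 212.0], [-0.0588, 0.1194, 192.0, 232.0], [-0.0598, 0.1101, 192.0, 252.0], [-0.0608, 0.1004, 192.0, 272.0]]
TCP [0.0022 0.1004 0.0059] [-0.6  0.8  0.5] 48.62
```

```bash
python3 -m handwheel '[[[0,0,0.009,0.003,0],[0,0,0.005,-0.03,0],[0,-0.02,0,-0.04,0],[0,-0.04,0,-0.04,0],[0,-0.04,0,-0.01,0],[0,-0.04,0,0,0],[0,-0.04,0,0,0],[0,-0.03,0,0,0],[0,0,0,0,0],[0,0,0,0,0]]]'; python3 edge.py
```

```text
time: 49.45
eef_pos: [0.5733, -0.1147, 0.2181]
tcp_rot: [0.761, 0.648, 0.0, -0.0]
contact_force: [0.0, -0.2, 0.6]
opening: -0.003
finger_force: 0.0
dot [201.7 214.5] 54 [-0.0802 -0.1059  0.    ]
conf 0.71 [[-0.0656, 0.0366, 201.0, 4.0], [-0.0669, 0.0249, 201.0, 24.0], [-0.0675, 0.0129, 202.0, 44.0], [-0.0688, 0.0005, 202.0, 64.0], [-0.0702, -0.0123, 202.0, 84.0], [-0.0709, -0.0254, 203.0, 104.0], [-0.0724, -0.039, 203.0, 124.0], [-0.0732, -0.053, 204.0, 144.0], [-0.0747, -0.0674, 204.0, 164.0], [-0.0762, -0.0823, 204.0, 184.0], [-0.0764, -0.0978, 206.0, 204.0], [-0.078, -0.1137, 206.0, 224.0], [-0.0797, -0.1301, 206.0, 244.0]]
TCP [-0.0299 -0.0973  0.1049] [ 0.2 -0.5  0.7] 49.55
```

The visible part of dot_a is about half a disc, so the bevelled edge passes over its middle. Dot_b is cut the same way. The arm is clear, so I hand it in.

```bash
python3 -c "
from plant import sign_off
print(sign_off())"
```

```text
the job is handed in; nothing more can be done
None
```

I handed the job in at 49.6 s; by camera the tape lay flat in the green tray just after release and the straightedge rests with its bevelled edge over both red dots, though I viewed 12 pictures (limit 10), never re-checked the tape, eraser, sharpener, tin or vessels at the end, and an early sweep swung the straightedge about 45° with one end onto the ledge before I worked it back.

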